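# Turn the room climate meter display up

## Robot

A 6-joint arm with a two-finger parallel gripper is mounted at the origin on the work surface. World frame = base frame: x ahead of the robot, y to its left, z up, the work surface at z = 0. Lengths are in m, angles in degrees, forces in N, time in s.
With the tool pointing down it reaches from about 0.3 to 0.75 m from the base axis. Payload 8.5 kg.
Tool frame: the origin (TCP) lies on the centre line of the jaws, within the pads' length; the fingertips stand 14 mm ahead of it and the grasp point (between the pads) lies 5 mm behind it; z points along the fingers, x is the direction in which the jaws open and shut, and the axes are right-handed (so a half turn about z gives the same grasp; the last joint's range is limited). The gripper opens to 85 mm and grips with 20 to 120 N. Pads are 22 mm wide; open, the fingers measure 114 mm over their backs; the gripper's body (76 mm by 85 mm) begins 54 mm behind the grasp point. The pads swing forward as they close: fully open they stand 13 mm farther back than shut.
Start: joints at [52.81, 21.807, 74.336, -0, 83.858, -12.336], TCP at [0.231, 0.499, 0.215] pointing down, gripper open.
Joint ranges: [-178.18, 178.18], [-50.72, 133.34], [12.68, 142.11], [-81.47, 261.47], [9.98, 163.14], [-165.26, 165.26]. Speed limits (degrees/s): [136.94, 136.94, 180, 180, 180, 180].

## Interface

Orientations are given as a 3x3 rotation matrix whose columns are the frame's x, y, z axes.
In Python, from rig import * gives the robot as it stands.
- The arm moves only by the shell command python3 -m crank 'ROWS' [FORCE]. ROWS is JSON, one flat list of numbers, 7 for each row, row after row: the turn, a rotation vector about the world's x, y, z in rad, then the shift along the world's x, y, z in m, then the opening in per cent of the stroke, from 0 (shut) to 100 (fully open). A call has 1 to 20 rows; each row shifts and turns the commanded pose from where the row before left it; what a row does not reach is not made up. A row lasts 1/10 s, in which the tool goes at most 50 mm and 8.59 degrees, less where a joint would pass 70% of its speed; a pose out of reach is approached as far as the arm can. A call is refused whole if a number of a shift passes 0.05 or a number of a turn 0.15, either way. A call with a gripper value outside its range is refused whole. The fingers move at their own pace and stop on an object; FORCE is the grip in N (left out, the last holds). Time passes only in rows, so rows that do not move let the fingers close. It gives the time, the measured TCP pose, the force and the opening at its end, in the units of the state.
- observe(): the state, without advancing time (a new reading comes with each control period).
- get_image(name): name is "scene" or "side" or "wrist"; returns a dict with "frame" (400x640x3 uint8, red, green, blue), "fov_y" (degrees; the focal length in pixels is half the picture's height over the tangent of half this angle, whatever the lens; pixels are square), "cx", "cy" (the principal point, pixels), "world_to_cam" (4x4, takes a point from world to camera coordinates). Camera axes: x right, y up, looking along -z (the intrinsics and any distortion apply to the point x, -y, -z); pixel columns grow to the right and rows downward; lengths in m; the calibration is good to about 2 mm. The wrist camera is an equidistant fisheye: a pixel r from the principal point sees the ray r / f radians off the axis. A picture is of the moment at which its call begins. There is no depth.
- close_job(): hands the job in, once; it reports no verdict.
The state is a dict: "time_s": time; "q": joint angles; "qvel": joint speeds; "joint_efforts": joint torques, N m; "position": TCP position; "tool_rot": TCP orientation; "ft_force": force on the tool from outside, world axes, zero at the start; "wrist_torque": the same for the moment, N m; "grip_width": finger opening in m.
Only numpy, scipy, OpenCV 4.12 (cv2) and the standard library are available. Lean on these libraries where they do the work, as an engineer would, in place of code of your own. Each camera call takes 0.05 s, during which the arm holds its last target. There are 200 camera calls.

## Task

Two white gadgets with grey hanging tabs lie display down in foam trays: a long room climate meter and a shorter, square timer. Take the long meter by its tab and raise the tab end first, while its other end is still down in the foam, then carry it by the tab to the smooth round wooden trivet, turn it over and lay it display up in the middle, keeping hold of the tab until the meter lies flat. Let go of it and leave the timer in its foam.

Things in the scene. Friction and masses are not known exactly. Their poses are not given: they have to be found in the camera images.
- meter: The long meter: white slab 110 x 60 x 20 mm, 0.16 kg. Origin at its centre; x along its length to the tab end, z out of the plain back (up at the start), display on -z. It lies 8 mm above the table in a cutout 16 mm deep, 1.5 mm clear all round, of a fixed dark foam tray 166 x 110 mm, 24 mm high. Tab hinge (along y) 62 mm from the origin along x, at mid thickness; the foam has a 44 mm gap there.
- meter_grip (a point): Grip point of the meter's grey tab, 38 mm from its hinge. Tab 24 mm wide (y), 8 mm thick (x), reaching 52 mm from the hinge; z points away from the hinge. It stands up at the start (leaning 0.2 rad at most); pinch it across its thickness. The easy hinge turns half a turn, from standing out of the back to standing out of the display side: held by the tab the meter hangs down, and can be laid on either face.
- trivet: The smooth round wooden trivet on which the meter is to lie: a fixed lacquered disc (plastic slides on it easily) 210 mm across and 6 mm thick. Origin at the centre of its underside, on the table.
- timer: The timer, to be left alone: a square white slab 74 x 74 x 20 mm with a like tab at one end, lying display down in a foam tray of its own (130 x 124 mm, 24 mm high). Origin at its centre, x axis towards its tab, z axis out of its back (up).

How it is judged (in metres and radians):
On the way, in this order (a step that is already met when the one before it is completed fails the run):
1. the tab end of the meter is raised (tilted 20 degrees or more) while its other end is still down in the cutout (angle between meter's own z axis and vertical above 0.35 rad and height (world z) of meter below 0.055 m and distance of meter from where it was at the start of the episode below 0.06 m), for 0.04 s.
2. the meter is turned over (to within 35 degrees of flat) low over the trivet while still held (angle between meter's own z axis and vertical above 2.53 rad and height (world z) of meter below 0.065 m and horizontal distance between meter and trivet below 0.07 m and contact force between the fingers and meter above 0.5 N), for 0.04 s.
At the end, for the whole second after the job is handed in: The meter lies at rest, released, display up and flat (within 10 degrees) on the trivet, its centre within 40 mm of the trivet's centre (angle between meter's own z axis and vertical above 2.967 rad and height (world z) of meter below 0.022 m and horizontal distance between meter and trivet below 0.04 m and contact force between the fingers and meter below 0.1 N and linear speed of meter below 0.02 m/s); the robot touches nothing.
It fails at once if the timer is moved by more than 15 mm (distance of timer from where it was at the start of the episode above 0.015 m).
It also fails if it takes over 51 s, if anything falls off the work surface, if the arm or the gripper's body presses on something with over 40 N, if the wrist force passes 120 N, or if a joint passes its speed limit or range.

## Working session

There is one attempt and no reset: what is moved stays moved. The work goes in short steps, Python scripts to look and compute and a shell command to move; the robot and the scene stay as the last step left them, time stands still between calls to the robot, and variables do not carry over. Pictures are saved under pics/ and viewed, about 8 in all and at most 12, crops included, and the job is handed in when it is done.

```bash
mkdir -p pics; ls
cat > h.py <<'E'
from rig import *
import numpy as np, cv2
def snap(name,fn=None):
    im=get_image(name)
    if fn: cv2.imwrite('pics/'+fn,cv2.cvtColor(im['frame'],cv2.COLOR_RGB2BGR))
    return im
def ray(im,u,v):
    f=200/np.tan(np.radians(im['fov_y'])/2); x=(u-im['cx'])/f; y=(v-im['cy'])/f
    if im.get('fish'):
        r=np.hypot(x,y); s=np.sin(r)/max(r,1e-9); d=np.array([x*s,-y*s,-np.cos(r)])
    else: d=np.array([x,-y,-1.])
    M=np.linalg.inv(im['world_to_cam']); return M[:3,3],M[:3,:3]@d
def onz(im,u,v,z):
    o,d=ray(im,u,v); return o+d*(z-o[2])/d[2]
E
python3 - <<'E'
from h import *
import pickle
a=snap('scene','scene0.png');b=snap('side','side0.png');c=snap('wrist','wrist0.png');c['fish']=1
pickle.dump((a,b,c),open('im0.pkl','wb'))
for i in (a,b,c): print(i['fov_y'],i['cx'],i['cy'],np.linalg.inv(i['world_to_cam'])[:3,3], [k for k in i])
print(observe())
cv2.imwrite('pics/both.png',cv2.cvtColor(np.vstack([np.hstack([cv2.resize(a['frame'],(400,250)),cv2.resize(b['frame'],(400,250))])]),cv2.COLOR_RGB2BGR))
E
```

```text
pics
57.51051932453699 323.29758013461867 203.12221144266863 [1.01523858 0.36273816 0.68483031] ['frame', 'fov_y', 'cx', 'cy', 'world_to_cam']
43.37068378196284 316.92112446879497 199.05501394131642 [ 0.45990656 -0.81940445  0.90165307] ['frame', 'fov_y', 'cx', 'cy', 'world_to_cam']
65.70646984690485 316.0457217043887 190.55539539065703 [0.16665132 0.5280801  0.37324795] ['frame', 'fov_y', 'cx', 'cy', 'world_to_cam', 'fish']
{'time_s': 0.15, 'q': array([ 5.28092733e+01,  2.18317755e+01,  7.43705021e+01, -3.53060869e-05,
        8.38591516e+01, -1.23377418e+01]), 'qvel': array([ 0.02914167, -0.05814407, -0.19224837,  0.10189816,  0.09235826,
        0.05354766]), 'joint_efforts': array([ 2.50646364e-03, -4.48631930e+01, -2.31346875e+01, -1.03367638e-04,
        3.79773293e-03,  1.69893241e-05]), 'position': array([0.23103525, 0.49886485, 0.21478206]), 'tool_rot': array([[ 4.20290980e-01,  9.07389152e-01, -6.47588791e-04],
       [ 9.07388778e-01, -4.20291417e-01, -8.54467087e-04],
       [-1.04751018e-03, -2.28489993e-04, -9.99999425e-01]]), 'ft_force': array([-0.94056817,  0.33782851, -0.04233551]), 'wrist_torque': array([ 0.01896728, -0.00918223, -0.00537124]), 'grip_width': 0.08562203597790953}
```

View pics/scene0.png

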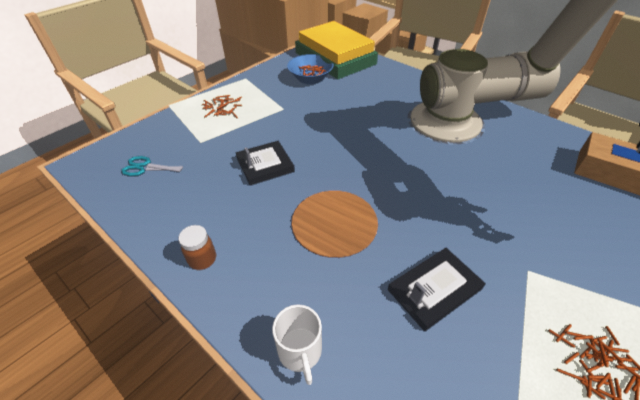

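View pics/side0.png

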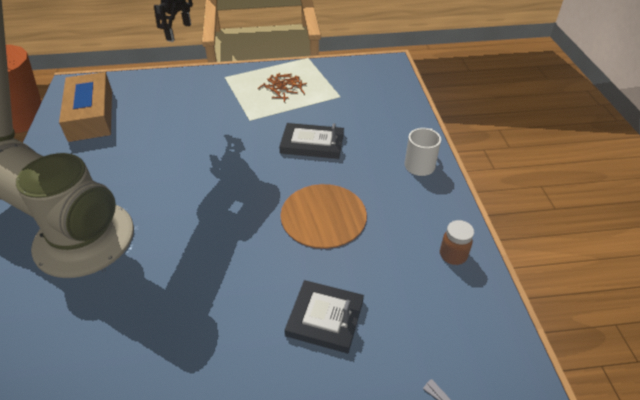

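The scene view shows the trivet at about (335,223), the meter at (437,285) with its tab at (417,297), and the timer at (262,158). In the side view these are at (323,215), (312,137) with the tab at (336,133), and (326,313).

```bash
cat > m.py <<'E'
from h import *
import pickle
a,b,c=pickle.load(open('im0.pkl','rb'))
def biggest(m,win):
    u0,v0,u1,v1=win; k=np.zeros_like(m); k[v0:v1,u0:u1]=m[v0:v1,u0:u1]
    cs,_=cv2.findContours(k,cv2.RETR_EXTERNAL,cv2.CHAIN_APPROX_NONE); return max(cs,key=cv2.contourArea)
def plane(im,ct,z): return np.array([onz(im,u,v,z)[:2] for u,v in ct[:,0]],np.float32)
for n,im,wt,wm,wtm in (('scene',a,(285,185,385,260),(380,245,490,330),(230,138,300,185)),('side',b,(275,180,370,250),(275,118,350,162),(280,278,368,352))):
    f=im['frame'].astype(int); hsv=cv2.cvtColor(im['frame'],cv2.COLOR_RGB2HSV)
    wood=((f[...,0]>f[...,2]+25)).astype(np.uint8); white=((f.min(2)>140)).astype(np.uint8); dark=(f.max(2)<60).astype(np.uint8)
    p=plane(im,biggest(wood,wt),.006); (x,y),r,_=cv2.fitEllipse(p)[0],cv2.fitEllipse(p)[1],0; print(n,'trivet',x,y,r)
    for nm,w in (('meter',wm),('timer',wtm)):
        for s,mk,z in (('white',white,.028),('foam',dark|white,.024)):
            mk=cv2.morphologyEx(mk,cv2.MORPH_CLOSE,np.ones((3,3),np.uint8)) if s=='foam' else cv2.morphologyEx(mk,cv2.MORPH_CLOSE,np.ones((5,5),np.uint8))
            R=cv2.minAreaRect(plane(im,biggest(mk,w),z)); print(n,nm,s,np.round(R[0],4),np.round(R[1],4),R[2])
E
python3 m.py
python3 - <<'E'
import cv2,numpy as np
a=cv2.imread('pics/scene0.png')[240:335,375:495];b=cv2.imread('pics/side0.png')[110:165,270:355]
h=lambda i:cv2.resize(i,(480,380),interpolation=cv2.INTER_CUBIC) 
cv2.imwrite('pics/crop0.png',np.vstack([cv2.resize(a,(480,380)),cv2.resize(b,(340,220))] if 0 else [np.hstack([cv2.resize(a,(480,380)),np.zeros((380,300,3),np.uint8)]),cv2.copyMakeBorder(cv2.resize(b,(340,220)),0,0,0,440,0)]))
E
```

```text
scene trivet 0.5670020580291748 0.006590125150978565 (0.20765629410743713, 0.20786964893341064)
scene meter white [0.5767 0.282 ] [0.061  0.1242] 74.83185577392578
scene meter foam [0.5757 0.2829] [0.1123 0.1746] 74.7994613647461
scene timer white [ 0.5394 -0.2779] [0.0788 0.0833] 66.42717742919922
scene timer foam [ 0.5418 -0.2686] [0.1407 0.1304] 66.47742462158203
side trivet 0.5652465224266052 0.005415243096649647 (0.20760419964790344, 0.2089863270521164)
side meter white [0.5679 0.2826] [0.0608 0.1096] 74.08442687988281
side meter foam [0.5684 0.2876] [0.0611 0.1101] 74.08442687988281
side timer white [ 0.5373 -0.28  ] [0.0738 0.083 ] 66.60847473144531
side timer foam [ 0.5293 -0.2942] [0.1115 0.1261] 66.03778839111328
```

View pics/crop0.png

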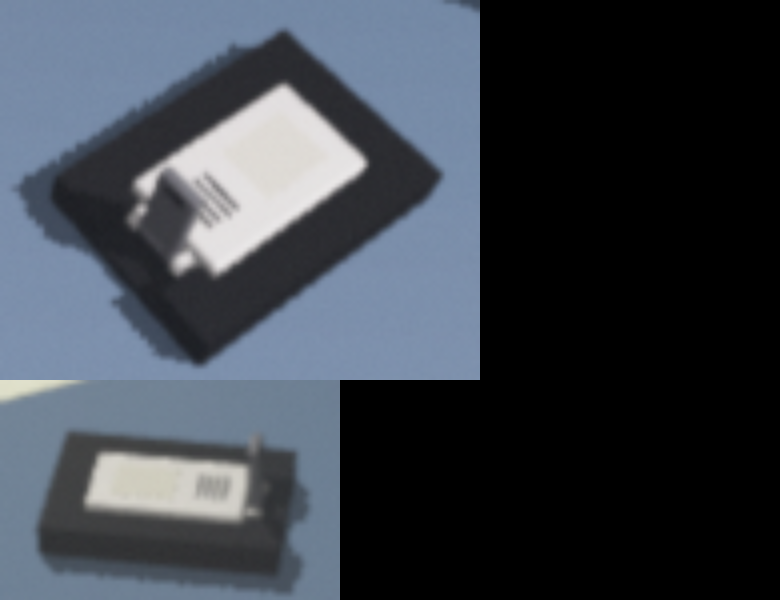

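The crop shows the meter's tab standing almost straight, at the end of the meter that points along +x (yaw about -15.5°). The meter's centre is near (0.568, 0.283) and the trivet's near (0.566, 0.006). Next I'll go above the tab.

```bash
python3 -m crank '[0,0,-0.1174,0.0331,-0.0194,-0.0045,100, 0,0,-0.1174,0.0331,-0.0194,-0.0045,100, 0,0,-0.1174,0.0331,-0.0194,-0.0045,100, 0,0,-0.1174,0.0331,-0.0194,-0.0045,100, 0,0,-0.1174,0.0331,-0.0194,-0.0045,100, 0,0,-0.1174,0.0331,-0.0194,-0.0045,100, 0,0,-0.1174,0.0331,-0.0194,-0.0045,100, 0,0,-0.1174,0.0331,-0.0194,-0.0045,100, 0,0,-0.1174,0.0331,-0.0194,-0.0045,100, 0,0,-0.1174,0.0331,-0.0194,-0.0045,100, 0,0,-0.1174,0.0331,-0.0194,-0.0045,100, 0,0,-0.1174,0.0331,-0.0194,-0.0045,100, 0,0,0,0,0,0,100, 0,0,0,0,0,0,100]'
python3 - <<'E'
from h import *
import pickle
a,b,c=pickle.load(open('im0.pkl','rb'))
for z in (.066,.070): print(onz(a,421,287,z),onz(b,333.7,123.8,z))
w=snap('wrist','w1.png');w['fish']=1;s=snap('side')
pickle.dump((w,s),open('im1.pkl','wb'))
o=observe();print(o['position'],o['tool_rot'])
E
```

```text
time_s: 1.55
position: [0.6285, 0.2657, 0.1603]
tool_rot: [[0.963, -0.269, -0.002], [-0.269, -0.963, -0.0], [-0.001, 0.001, -1.0]]
ft_force: [-1.1, 0.2, 0.4]
grip_width: 0.0854
[0.62431132 0.26865091 0.066     ] [0.62864828 0.27958783 0.066     ]
[0.62683819 0.26925907 0.07      ] [0.62784057 0.27432731 0.07      ]
[0.62766319 0.26687764 0.16127305] [[ 9.63690021e-01 -2.67023118e-01 -4.45256635e-04]
 [-2.67023076e-01 -9.63690123e-01  1.51564663e-04]
 [-4.69560690e-04 -2.71675566e-05 -9.99999889e-01]]
```

View pics/w1.png

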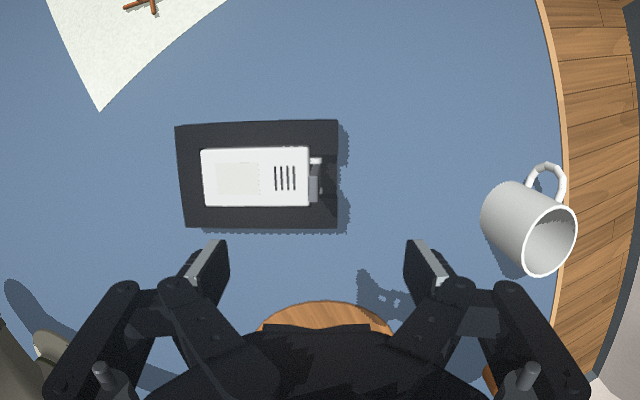

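The wrist view shows the meter at (255,177) and the tab at (314,188), close to midway between the jaws. I'll measure both from this close view.

Run:
```python
from h import *
import pickle
w,s=pickle.load(open('im1.pkl','rb'))
f=w['frame'].astype(int)
m=(f.min(2)>150).astype(np.uint8); k=np.zeros_like(m); k[135:220,190:311]=m[135:220,190:311]
k=cv2.morphologyEx(k,cv2.MORPH_CLOSE,np.ones((7,7),np.uint8))
ct=max(cv2.findContours(k,0,1)[0],key=cv2.contourArea)
R=cv2.minAreaRect(np.array([onz(w,*p,.028)[:2] for p in ct[:,0].astype(float)],np.float32)); print(R)
im=cv2.cvtColor(w['frame'],cv2.COLOR_RGB2BGR)[140:220,270:350]
im2=cv2.cvtColor(s['frame'],cv2.COLOR_RGB2BGR)[105:165,300:360]
cv2.imwrite('pics/c1.png',np.hstack([cv2.resize(im,(400,400)),cv2.resize(im2,(400,400))]))
```

```text
((0.5693607926368713, 0.2814164459705353), (0.0596889853477478, 0.10994160175323486), 75.1172866821289)
```

View pics/c1.png

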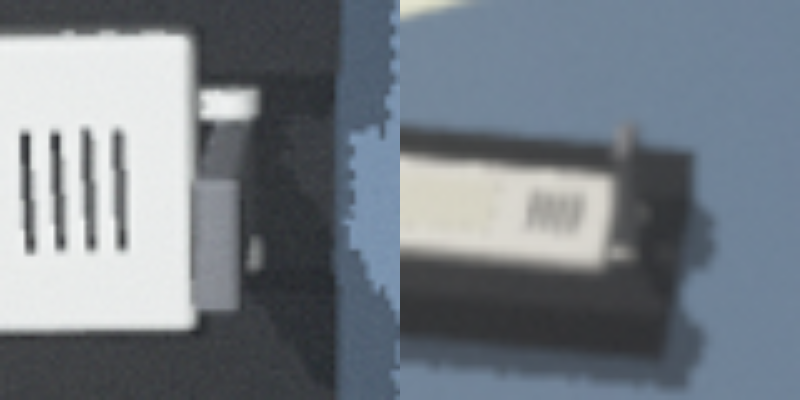

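The close view agrees with the first one: centre (0.569, 0.281), axis -15°, size 60 x 110 mm, so the hinge is at (0.629, 0.265). I'll go down and pinch the tab.

```bash
python3 -m crank '[0,0,0.005,0.001,-0.001,-0.022,100, 0,0,0.005,0,0,-0.022,100, 0,0,0,0,0,-0.022,80, 0,0,0,0,0,-0.022,60, 0,0,0,0,0,-0.022,60, 0,0,0,0,0,0,40, 0,0,0,0,0,0,0, 0,0,0,0,0,0,0, 0,0,0,0,0,0,0, 0,0,0,0,0,0,0, 0,0,0,0,0,0,0]' 50
```

```text
time_s: 2.75
position: [0.6303, 0.2656, 0.053]
tool_rot: [[0.966, -0.259, 0.003], [-0.259, -0.966, 0.001], [0.003, -0.002, -1.0]]
ft_force: [-0.2, 0.8, 6.6]
grip_width: 0.004
```

Run:
```python
from h import *
w=snap('wrist');s=snap('side');o=observe();print(o['position'],o['grip_width'],o['ft_force'])
im=cv2.cvtColor(w['frame'],cv2.COLOR_RGB2BGR)[130:370,150:480]
im2=cv2.cvtColor(s['frame'],cv2.COLOR_RGB2BGR)[60:180,270:380]
cv2.imwrite('pics/c2.png',np.hstack([cv2.resize(im,(440,400)),cv2.resize(im2,(360,400))]))
```

```text
[0.63028171 0.26561898 0.05299918] 0.0037140864885018975 [-0.42963567  0.73491371  6.44246174]
```

View pics/c2.png

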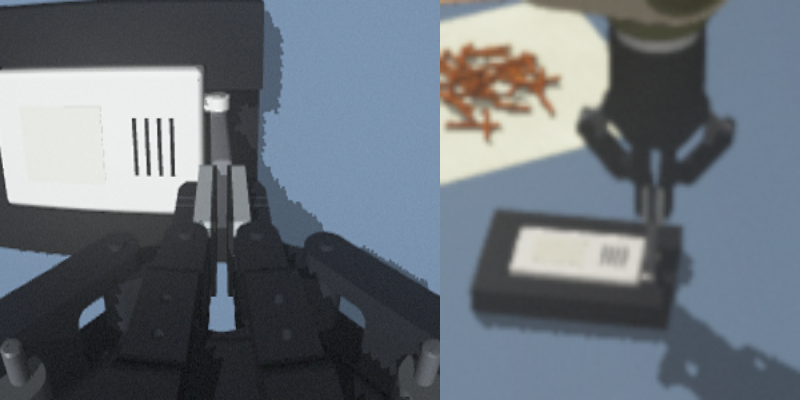

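The tab sits between the pads. Next I'll tilt the meter on an arc about its far end.

```bash
python3 -m crank '[0,0,0,-0.0005,0.0001,0.0051,0, 0,0,0,-0.0005,0.0001,0.0051,0, 0,0,0,-0.0005,0.0001,0.005,0, 0,0,0,-0.0005,0.0001,0.005,0, 0,0,0,-0.0008,0.0002,0.0049,0, 0,0,0,-0.0008,0.0002,0.0049,0, 0,0,0,-0.0012,0.0003,0.0047,0, 0,0,0,-0.0012,0.0003,0.0047,0, 0,0,0,-0.0014,0.0004,0.0046,0, 0,0,0,-0.0014,0.0004,0.0046,0, 0,0,0,-0.0018,0.0005,0.0044,0, 0,0,0,-0.0018,0.0005,0.0044,0, 0,0,0,0,0,0,0, 0,0,0,0,0,0,0, 0,0,0,0,0,0,0]' 60
python3 - <<'E'
from h import *
s=snap('side');w=snap('scene')
im=cv2.cvtColor(w['frame'],cv2.COLOR_RGB2BGR)[190:340,365:515]
im2=cv2.cvtColor(s['frame'],cv2.COLOR_RGB2BGR)[60:180,260:380]
cv2.imwrite('pics/c3.png',np.hstack([cv2.resize(im,(400,400)),cv2.resize(im2,(400,400))]))
E
```

```text
time_s: 4.35
position: [0.617, 0.2684, 0.1084]
tool_rot: [[0.966, -0.259, -0.0], [-0.259, -0.966, -0.0], [-0.0, 0.0, -1.0]]
ft_force: [-0.4, 0.1, -0.4]
grip_width: 0.0022
```

View pics/c3.png

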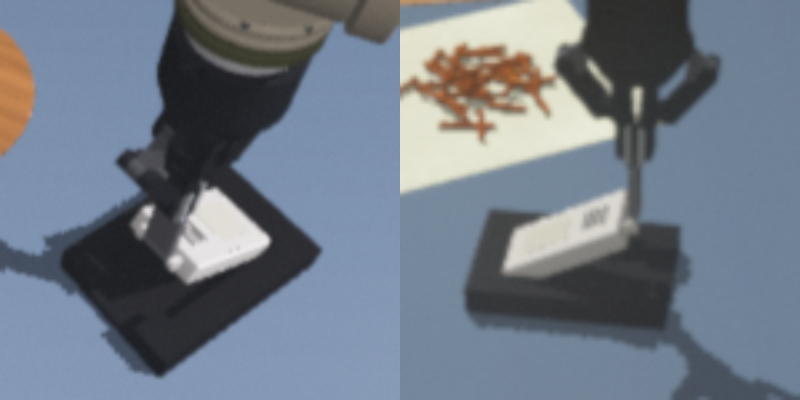

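The meter is tilted about 27° with its far end still in the cutout. I'll keep raising it until it hangs.

```bash
python3 -m crank '[0,0,0,-0.0053,0.0014,0.009,0, 0,0,0,-0.0053,0.0014,0.009,0, 0,0,0,-0.0064,0.0017,0.0073,0, 0,0,0,-0.0064,0.0017,0.0073,0, 0,0,0,-0.0064,0.0017,0.0073,0, 0,0,0,-0.0064,0.0017,0.0083,0, 0,0,0,-0.0064,0.0017,0.0083,0, 0,0,0,-0.0064,0.0017,0.0083,0, 0,0,0,-0.0048,0.0013,0.01,0, 0,0,0,-0.0048,0.0013,0.01,0, 0,0,0,-0.0048,0.0013,0.01,0, 0,0,0,0,0,0.01,0, 0,0,0,0,0,0.01,0, 0,0,0,0,0,0.01,0, 0,0,0,0,0,0.01,0, 0,0,0,0,0,0.01,0, 0,0,0,0,0,0,0, 0,0,0,0,0,0,0]' 60
python3 - <<'E'
from h import *
s=snap('side');w=snap('scene')
im=cv2.cvtColor(w['frame'],cv2.COLOR_RGB2BGR)[140:340,345:545]
im2=cv2.cvtColor(s['frame'],cv2.COLOR_RGB2BGR)[0:180,230:410]
cv2.imwrite('pics/c4.png',np.hstack([cv2.resize(im,(400,400)),cv2.resize(im2,(400,400))]))
E
```

```text
time_s: 6.25
position: [0.5536, 0.2853, 0.2533]
tool_rot: [[0.966, -0.259, -0.0], [-0.259, -0.966, -0.0], [-0.0, 0.0, -1.0]]
ft_force: [-0.2, -0.1, -0.9]
grip_width: 0.0
```

View pics/c4.png

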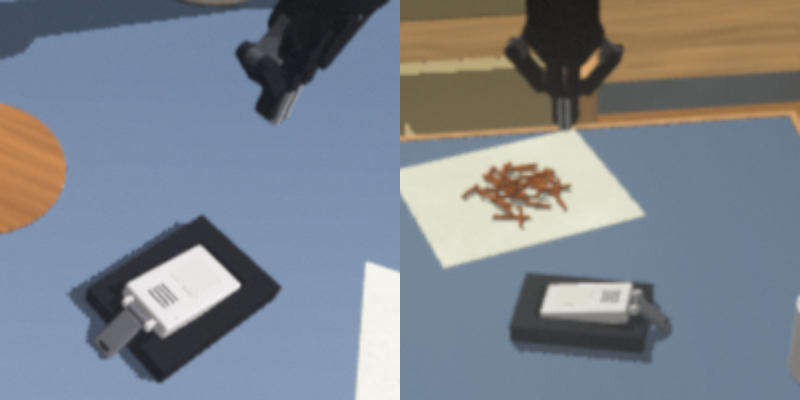

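The meter slipped out of the grip and fell back into its foam with the tab leaning outwards; the gripper is empty at (565,110). I'll recheck the tab's lateral position using the earlier close view.

Run:
```python
from h import *
import pickle
w,s=pickle.load(open('im1.pkl','rb'))
print('cam',np.linalg.inv(w['world_to_cam'])[:3].round(3))
c=np.array([.5694,.2814]);e=np.array([.966,-.258]);n=np.array([.258,.966])
def L(u,v,z): p=onz(w,u,v,z)[:2]-c; return (p@e).round(4),(p@n).round(4)
P=lambda x,y:(270+x/5,140+y/5)
for nm,(x,y),z in (('peg1',(230,104),.018),('peg2',(252,253),.018),('top TL',(195,180),.07),('top TR',(240,180),.07),('top BL',(193,310),.07),('top BR',(240,310),.07)): print(nm,L(*P(x,y),z))
st=observe()['grip_width'];print(st)
w=snap('wrist','w2.png');w['fish']=1;s2=snap('side');sc=snap('scene')
pickle.dump((w,s2,sc),open('im2.pkl','wb'))
```

```text
cam [[ 0.963  0.258  0.077  0.647]
 [-0.27   0.925  0.268  0.333]
 [-0.002 -0.279  0.96   0.319]]
peg1 (np.float64(0.0605), np.float64(0.0132))
peg2 (np.float64(0.0646), np.float64(-0.0175))
top TL (np.float64(0.0548), np.float64(0.0103))
top TR (np.float64(0.0623), np.float64(0.0102))
top BL (np.float64(0.0541), np.float64(-0.0123))
top BR (np.float64(0.062), np.float64(-0.0124))
0.00033030741908316174
```

View pics/w2.png

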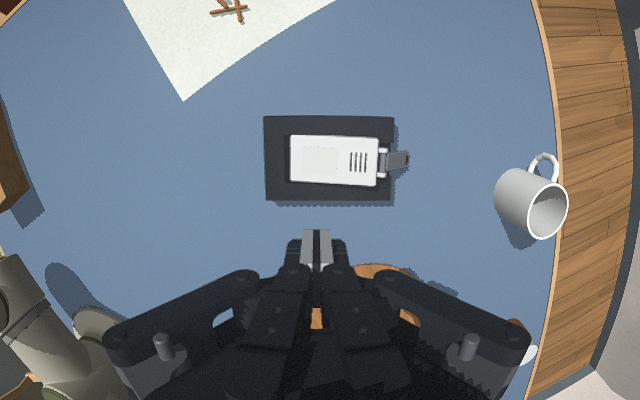

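Run:
```python
from h import *
import pickle
w,s,sc=pickle.load(open('im2.pkl','rb'))
def proj(im,p):
    f=200/np.tan(np.radians(im['fov_y'])/2); q=(im['world_to_cam']@np.append(p,1))[:3]; return np.round([im['cx']+f*q[0]/-q[2], im['cy']-f*q[1]/-q[2]],1)
for nm,im in (('side',s),('scene',sc)):
    print(nm,'tip now',proj(im,[.5536,.2853,.239]),'TCP',proj(im,[.5536,.2853,.2533]))
    print(nm,'c2 tip',proj(im,[.6303,.2656,.039]),'hinge',proj(im,[.629,.2654,.018]),'tabtop',proj(im,[.629,.2654,.07]))
    print(nm,'c3 tip',proj(im,[.617,.2684,.0944]))
for nm,p in (('c2tip',(655,235)),('c2hinge',(650,275))): print(nm,270+(p[0]-440)*110/360,60+p[1]*.3)
for nm,p in (('c3tip',(632,185)),('c3hinge',(630,228))): print(nm,260+(p[0]-400)*.3,60+p[1]*.3)
print('now tip',230+165*.45,125*.45)
# current state
A=[sc['frame'][280:345,385:455],s['frame'][110:165,270:345],w['frame'][105:215,255:415]]
cv2.imwrite('pics/c5.png',cv2.cvtColor(np.vstack([np.hstack([cv2.resize(A[0],(400,300)),cv2.resize(A[1],(400,300))]),cv2.copyMakeBorder(cv2.resize(A[2],(436,300)),0,0,0,364,0)]),cv2.COLOR_RGB2BGR))
```

```text
side tip now [304.7  68.4] TCP [304.5  63.3]
side c2 tip [334.8 134.7] hinge [334.2 140.8] tabtop [334.6 125.8]
side c3 tip [330.2 118.1]
scene tip now [472.9 210. ] TCP [475.6 204.1]
scene c2 tip [415.3 295.2] hinge [413.7 299.9] tabtop [418.6 286.6]
scene c3 tip [425.9 276.5]
c2tip 335.69444444444446 130.5
c2hinge 334.1666666666667 142.5
c3tip 329.6 115.5
c3hinge 329.0 128.39999999999998
now tip 304.25 56.25
```

View pics/c5.png

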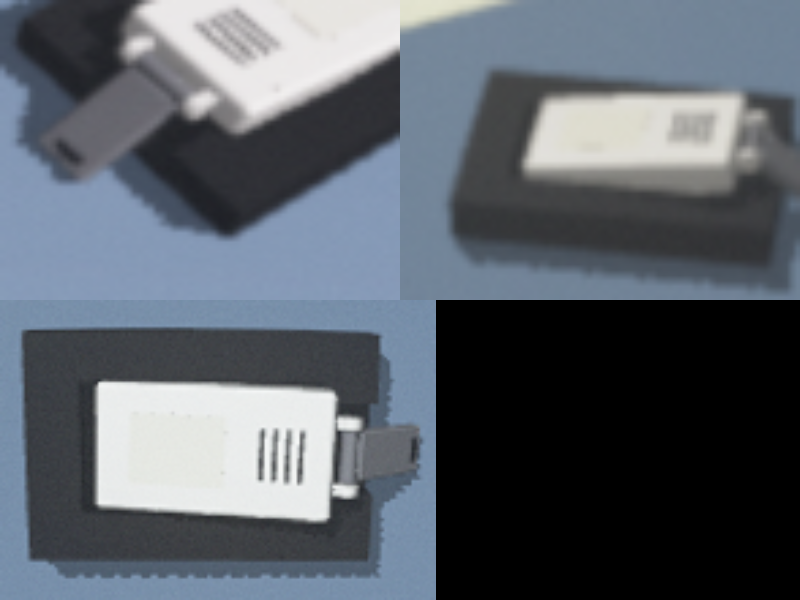

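In the crops, the empty fingertips appear at side (304,56) and scene (482,201). The calibration predicts (305,68) and (473,210), so the real tips look higher than stated. The meter now lies skewed, shifted towards its tab end and tilted, with the tab leaning out over the foam gap. I'll triangulate the tip numerically.

```bash
cat > tri.py <<'E'
from h import *
def tri(prs):
    A=np.zeros((3,3));b=np.zeros(3);L=[]
    for im,u,v in prs:
        o,d=ray(im,u,v);d=d/np.linalg.norm(d);P=np.eye(3)-np.outer(d,d);A+=P;b+=P@o;L.append((o,P))
    x=np.linalg.solve(A,b); return x.round(4),[np.linalg.norm(P@(x-o)).round(4) for o,P in L]
E
python3 - <<'E'
from tri import *
import pickle
a,b,c=pickle.load(open('im0.pkl','rb')); w,s,sc=pickle.load(open('im2.pkl','rb'))
def mask(x,y,win):
    d=np.abs(x['frame'].astype(int)-y['frame']).max(2)>30; u0,v0,u1,v1=win; return d[v0:v1,u0:u1]
d=mask(s,b,(285,30,325,85)); print('side rows'); 
for r in range(d.shape[0]): 
    j=np.where(d[r])[0]
    if len(j) and r>8: print(r+30,j.min()+285,j.max()+285,len(j),end=' | ')
d=mask(sc,a,(455,170,510,230)); print('\nscene rows')
for r in range(d.shape[0]):
    j=np.where(d[r])[0]
    if len(j) and r>10: print(r+170,j.min()+455,j.max()+455,len(j),end=' | ')
print()
print(tri([(s,304.3,56.5),(sc,482,201)]))
E
```

```text
side rows
39 289 318 30 | 40 290 317 28 | 41 291 317 27 | 42 296 316 21 | 43 297 314 15 | 44 298 309 12 | 45 298 309 9 | 46 298 309 8 | 47 298 309 8 | 48 299 309 7 | 49 299 309 7 | 50 299 309 7 | 51 299 309 6 | 52 299 309 7 | 53 299 309 7 | 54 299 309 7 | 55 300 308 6 | 56 301 307 7 | 57 301 306 6 | 58 301 306 6 | 
scene rows
181 472 499 28 | 182 474 497 24 | 183 475 494 20 | 184 476 495 20 | 185 476 493 18 | 186 475 494 20 | 187 475 492 17 | 188 474 492 18 | 189 474 491 16 | 190 473 492 19 | 191 473 490 16 | 192 473 491 18 | 193 472 489 16 | 194 472 490 18 | 195 473 488 14 | 196 474 489 14 | 197 455 487 19 | 198 455 487 19 | 199 455 485 20 | 200 455 483 18 | 201 455 483 17 | 202 455 467 13 | 203 455 470 16 | 204 455 472 18 | 205 455 476 22 | 206 455 480 26 | 207 455 483 29 | 208 455 485 31 | 209 455 486 32 | 210 455 487 33 | 211 455 486 31 | 212 455 484 28 | 213 455 482 22 | 214 455 475 21 | 215 455 477 23 | 216 455 477 23 | 217 455 478 24 | 218 455 479 25 | 219 455 481 27 | 220 455 482 28 | 221 455 483 29 | 222 455 484 30 | 223 455 486 32 | 224 455 488 34 | 225 456 490 34 | 226 466 491 23 | 227 468 491 22 | 228 470 493 24 | 229 472 494 23 | 
(array([0.5546, 0.2926, 0.2671]), [np.float64(0.0007), np.float64(0.0007)])
```

Run:
```python
from tri import *
import pickle
a,b,c=pickle.load(open('im0.pkl','rb')); w1,s1=pickle.load(open('im1.pkl','rb')); w,s,sc=pickle.load(open('im2.pkl','rb'))
w1['fish']=1
def proj(im,p):
    f=200/np.tan(np.radians(im['fov_y'])/2); q=(im['world_to_cam']@np.append(p,1))[:3]; return np.round([im['cx']+f*q[0]/-q[2], im['cy']-f*q[1]/-q[2]],1)
t=np.array([.42,.907,0])*.0425; p=np.array([.231,.499,0])
for z in (.214,.235,.24): print('im0 side',z,proj(b,p+t+[0,0,z]),proj(b,p-t+[0,0,z]))
d=np.abs(b['frame'].astype(int)-s['frame']).max(2)>30
for r in range(14,46,2):
    j=np.where(d[r,140:215])[0]+140
    print(r,j.min() if len(j) else '',j.max() if len(j) else '',len(j),end=' | ')
print()
# side at pose1: (.6277,.2669,.1613), open
d=np.abs(b['frame'].astype(int)-s1['frame']).max(2)>30
for r in range(60,116,2):
    j=np.where(d[r,300:370])[0]+300
    print(r,j.min() if len(j) else '',j.max() if len(j) else '',len(j),end=' | ')
e=np.array([.9637,-.267,0])*.0425;q=np.array([.6277,.2669,0])
for z in (.16,.17,.18,.19): print('\npose1',z,proj(s1,q+e+[0,0,z]),proj(s1,q-e+[0,0,z]),end='')
```

```text
im0 side 0.214 [188.7  36.5] [173.5  51. ]
im0 side 0.235 [187.2  29.5] [171.9  43.9]
im0 side 0.24 [186.9  27.8] [171.5  42.2]
14 154 189 31 | 16 155 189 30 | 18 155 190 29 | 20 155 190 28 | 22 155 190 27 | 24 156 191 26 | 26 156 189 21 | 28 158 171 14 | 30 163 172 10 | 32 164 173 10 | 34 164 173 10 | 36 165 174 10 | 38 165 174 10 | 40 167 174 8 | 42   0 | 44   0 | 
60 306 365 48 | 62 306 365 50 | 64 305 365 54 | 66 305 365 56 | 68 305 365 44 | 70 305 365 35 | 72 310 365 27 | 74 312 364 22 | 76 312 359 16 | 78 312 357 14 | 80 312 357 14 | 82 312 357 14 | 84 313 357 13 | 86 315 356 9 | 88 352 355 4 | 90   0 | 92   0 | 94   0 | 96   0 | 98   0 | 100   0 | 102   0 | 104   0 | 106   0 | 108   0 | 110   0 | 112   0 | 114   0 | 
pose1 0.16 [351.   98.7] [318.4  96. ]
pose1 0.17 [351.2  95.4] [318.4  92.7]
pose1 0.18 [351.4  92.1] [318.3  89.4]
pose1 0.19 [351.5  88.7] [318.3  86.1]
```

The triangulation shows the real fingertips about 28 mm behind where the description puts them: 14 mm behind the TCP when shut, not 14 mm ahead. So the first pinch only caught the top few millimetres of the tab. I'll correct for that and triangulate the tab as it lies now.

Run:
```python
from tri import *
import pickle
w,s,sc=pickle.load(open('im2.pkl','rb'));w['fish']=1
print('tab end',tri([(sc,395.7,315.3),(w,408.4,160),(s,348.4,144.9)]))
print('hinge',tri([(sc,414.3,294.3),(w,382.7,162.6),(s,335.6,134.2)]))
W=lambda x,y:(255+x/2.725,105+(y-300)/2.727); S=lambda x,y:(270+(x-400)*75/400,110+y*55/300)
for n,p,q in (('far+',(97,382),(545,95)),('far-',(97,507),(524,165)),('near+',(336,390),(743,93)),('near-',(330,520),(735,180))):
    print(n,tri([(w,*W(*p)),(s,*S(*q))]))
print('pads wrist',onz(w,317,230,.267),onz(w,317,265,.267), observe()['position'])
```

```text
tab end (array([0.6715, 0.2527, 0.0081]), [np.float64(0.0039), np.float64(0.0037), np.float64(0.0044)])
hinge (array([0.6318, 0.2632, 0.0425]), [np.float64(0.0004), np.float64(0.0005), np.float64(0.0002)])
far+ (array([0.5307, 0.3229, 0.0302]), [np.float64(0.0004), np.float64(0.0004)])
far- (array([0.5147, 0.2668, 0.0303]), [np.float64(0.0006), np.float64(0.0006)])
near+ (array([0.6327, 0.294 , 0.0436]), [np.float64(0.0001), np.float64(0.0001)])
near- (array([0.6191, 0.2341, 0.0362]), [np.float64(0.0012), np.float64(0.0012)])
pads wrist [0.55530015 0.29219264 0.267     ] [0.55000714 0.27240217 0.267     ] [0.55344463 0.28532284 0.25297816]
```

Both the wrist and side views confirm the offset. The meter's tab end now rests about 8° up on the foam rim. The tab leans down and out through the gap, with its hinge near (0.632, 0.263, 0.037) and its end near (0.671, 0.253, 0.01). My plan is to lift the tab upright by pinching its side edges, then pinch it properly across its thickness with the corrected height.

```bash
python3 -m crank '[0,0,0.1404,0.01,-0.0029,-0.018,55, 0,0,0.1404,0.01,-0.0029,-0.018,55, 0,0,0.1404,0.01,-0.0029,-0.018,55, 0,0,0.1404,0.01,-0.0029,-0.018,55, 0,0,0.1404,0.01,-0.0029,-0.018,55, 0,0,0.1404,0.01,-0.0029,-0.018,55, 0,0,0.1404,0.01,-0.0029,-0.018,55, 0,0,0.1404,0.01,-0.0029,-0.018,55, 0,0,0.1404,0.01,-0.0029,-0.018,55, 0,0,0.1404,0.01,-0.0029,-0.018,55, 0,0,0.1404,0.01,-0.0029,-0.018,55, 0,0,0,0,0,0,55, 0,0,0,0,0,0,55]' 30
python3 - <<'E'
from tri import *
import pickle
s=snap('side');sc=snap('scene');w=snap('wrist');w['fish']=1
pickle.dump((w,s,sc),open('im3.pkl','wb'))
c=lambda i,x,y,r=60:cv2.resize(i['frame'][y-r:y+r,x-r:x+r],(390,390),interpolation=cv2.INTER_CUBIC)
W=cv2.resize(w['frame'],(400,250))
cv2.imwrite('pics/c6.png',cv2.cvtColor(np.hstack([c(sc,405,300,50),c(s,345,130,45)]),cv2.COLOR_RGB2BGR))
cv2.imwrite('pics/c6.png',np.vstack([cv2.imread('pics/c6.png')[:340],cv2.copyMakeBorder(cv2.cvtColor(W,cv2.COLOR_RGB2BGR),0,0,0,380,0)]))
E
```

```text
time_s: 7.8
position: [0.6634, 0.2535, 0.0555]
tool_rot: [[0.288, 0.958, -0.001], [0.958, -0.288, 0.0], [-0.0, -0.001, -1.0]]
ft_force: [-0.5, 0.5, -1.0]
grip_width: 0.0473
```

View pics/c6.png

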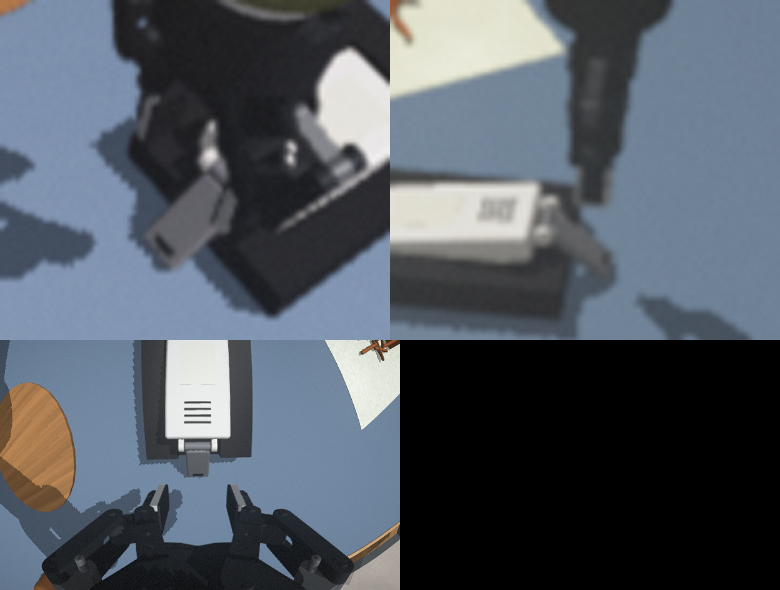

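The wrist view shows the tab at (197,462), centred between the jaws. The side view shows the finger directly above the tab's outer half. I'll go down and pinch its edges.

```bash
python3 -m crank '[0,0,0,0,0,-0.015,55, 0,0,0,0,0,-0.015,55, 0,0,0,0,0,-0.015,55, 0,0,0,0,0,-0.008,55, 0,0,0,0,0,0,55]' 
python3 -m crank '[0,0,0,0,0,-0.005,55, 0,0,0,0,0,-0.005,55, 0,0,0,0,0,0,0, 0,0,0,0,0,0,0, 0,0,0,0,0,0,0, 0,0,0,0,0,0,0, 0,0,0,0,0,0,0]' 30
```

```text
time_s: 8.45
position: [0.6627, 0.2532, 0.0003]
tool_rot: [[0.284, 0.959, -0.003], [0.959, -0.284, -0.001], [-0.002, -0.003, -1.0]]
ft_force: [-0.3, 1.1, -0.2]
grip_width: 0.0465
time_s: 9.15
position: [0.6636, 0.2535, -0.0074]
tool_rot: [[0.284, 0.959, 0.0], [0.959, -0.284, 0.0], [0.0, 0.0, -1.0]]
ft_force: [-0.8, 0.5, 0.3]
grip_width: 0.0228
```

Opening 22.8 mm on the 24 mm width, so it is held, and there was no table contact at TCP z = -0.007, which confirms the offset. Now I'll swing the tab up about its hinge.

```bash
python3 -m crank '[0,0,0,0.0041,-0.0012,0.008,0, 0,0,0,0.0041,-0.0012,0.008,0, 0,0,0,0.0004,-0.0001,0.0093,0, 0,0,0,0.0004,-0.0001,0.0093,0, 0,0,0,-0.0035,0.001,0.0086,0, 0,0,0,-0.0035,0.001,0.0086,0, 0,0,0,-0.0065,0.0019,0.0062,0, 0,0,0,-0.0065,0.0019,0.0062,0, 0,0,0,-0.0067,0.002,0.0027,0, 0,0,0,-0.0067,0.002,0.0027,0, 0,0,0,-0.0046,0.0014,0.0004,0, 0,0,0,-0.0046,0.0014,0.0004,0, 0,0,0,0,0,0,0]' 25
python3 - <<'E'
from tri import *
import pickle
s=snap('side');sc=snap('scene');w=snap('wrist');w['fish']=1
pickle.dump((w,s,sc),open('im4.pkl','wb'))
print(observe()['position'])
c=lambda i,x,y,r=60:cv2.resize(i['frame'][y-r:y+r,x-r:x+r],(390,390),interpolation=cv2.INTER_CUBIC)
cv2.imwrite('pics/c7.png',cv2.cvtColor(np.hstack([c(sc,415,285,50),c(s,330,125,45)]),cv2.COLOR_RGB2BGR))
# numeric: meter white outline in side + wrist
for n,im,win in (('side',s,(275,110,350,160)),('wrist',w,(200,60,440,320))):
    m=(im['frame'].min(2)>140).astype(np.uint8);k=np.zeros_like(m);u0,v0,u1,v1=win;k[v0:v1,u0:u1]=m[v0:v1,u0:u1]
    k=cv2.morphologyEx(k,cv2.MORPH_CLOSE,np.ones((5,5),np.uint8));ct=max(cv2.findContours(k,0,1)[0],key=cv2.contourArea)
    print(n,cv2.approxPolyDP(ct,4,True)[:,0].tolist())
E
```

```text
time_s: 10.45
position: [0.6293, 0.2637, 0.0627]
tool_rot: [[0.284, 0.959, -0.001], [0.959, -0.284, -0.0], [-0.0, -0.001, -1.0]]
ft_force: [-1.0, 0.3, -1.3]
grip_width: 0.0229
[0.62984812 0.26336774 0.06238633]
side [[322, 110], [298, 129], [295, 140], [321, 122]]
wrist [[267, 60], [243, 166], [252, 197], [269, 186], [269, 212], [282, 215], [283, 204], [349, 204], [351, 216], [361, 216], [363, 200], [382, 197], [390, 174], [366, 60]]
```

View pics/c7.png

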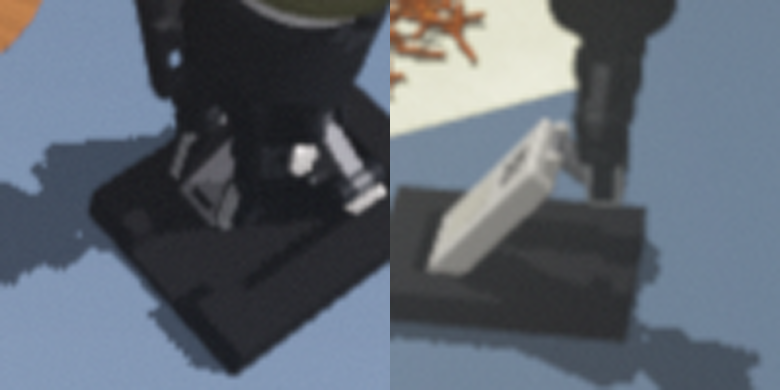

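The scene and side crops show that the tab did not turn in the pads. The whole meter tilted to about 45° (tab end at side (327,113), foot at (300,147)), with its far end still in the cutout. That was my 12th picture, so from here I check numerically. With the hinge inward of and above the grip, the meter's weight should turn the tab upright if the pads loosen a little, so I'll ease the grip step by step and watch.

```bash
cat > mon.py <<'E'
from tri import *
def mon():
    s=snap('side'); f=s['frame'].astype(int)
    m=((f.min(2)>125)&(f.max(2)-f.min(2)<22)).astype(np.uint8);k=np.zeros_like(m);k[95:160,275:355]=m[95:160,275:355]
    k=cv2.morphologyEx(k,cv2.MORPH_CLOSE,np.ones((3,3),np.uint8));cs=cv2.findContours(k,0,1)[0]
    if not cs: print('none');return
    ct=max(cs,key=cv2.contourArea)
    o=observe();print('t',o['time_s'],'w',round(o['grip_width']*1000,2),'F',o['ft_force'].round(1),'poly',cv2.approxPolyDP(ct,3,True)[:,0].tolist(),int(cv2.contourArea(ct)))
if __name__=='__main__': mon()
E
python3 mon.py
python3 -m crank '[0,0,0,0,0,0,26, 0,0,0,0,0,0,26]' 20 | grep -E 'grip|force'; python3 mon.py
python3 -m crank '[0,0,0,0,0,0,27, 0,0,0,0,0,0,27]' | grep -E 'grip|force'; python3 mon.py
python3 -m crank '[0,0,0,0,0,0,27.5]'| grep -E 'grip|force'; python3 mon.py
```

```text
t 10.65 w 23.16 F [-0.1 -0.1 -1.1] poly [[275, 114], [325, 101], [327, 95], [287, 95], [290, 99], [285, 103], [276, 99]] 538
ft_force: [-0.0, 0.1, -0.8]
grip_width: 0.0228
t 10.9 w 23.12 F [-0.6  0.3 -1.3] poly [[275, 114], [325, 101], [327, 95], [288, 95], [290, 99], [285, 103], [275, 99]] 543
ft_force: [0.0, 0.2, -1.6]
grip_width: 0.0231
t 11.15 w 23.34 F [ 0.3  0.5 -1. ] poly [[275, 114], [325, 101], [327, 95], [287, 95], [290, 99], [285, 103], [275, 99]] 542
ft_force: [-0.3, 0.7, -1.6]
grip_width: 0.0239
t 11.3 w 23.75 F [-0.5 -0.1 -0.2] poly [[275, 114], [328, 98], [288, 95], [290, 99], [285, 103], [275, 99]] 544
```

```bash
sed -i 's/k\[95:160,275:355\]=m\[95:160,275:355\]/k[106:160,290:355]=m[106:160,290:355]/' mon.py; python3 mon.py
python3 -m crank '[0,0,0,0,0,0,27.8]'| grep -E 'grip'; python3 mon.py
python3 -m crank '[0,0,0,0,0,0,28]'| grep -E 'grip'; python3 mon.py
python3 - <<'E'
from tri import *
import pickle
w,s,sc=pickle.load(open('im4.pkl','rb'))
f=s['frame'].astype(int);m=((f.min(2)>125)&(f.max(2)-f.min(2)<22))
for r in range(108,150,4): j=np.where(m[r,290:355])[0]+290; print(r,j.min() if len(j) else '',j.max() if len(j) else '',end='|')
s=snap('side');f=s['frame'].astype(int);m=((f.min(2)>125)&(f.max(2)-f.min(2)<22));print()
for r in range(108,150,4): j=np.where(m[r,290:355])[0]+290; print(r,j.min() if len(j) else '',j.max() if len(j) else '',end='|')
E
```

```text
t 11.35 w 23.54 F [ 0.2 -0.9 -1.2] poly [[325, 108], [320, 107], [298, 129], [294, 141], [322, 123]] 379
grip_width: 0.0242
t 11.5 w 23.89 F [ 0.1  0.2 -0.6] poly [[325, 108], [320, 107], [298, 129], [294, 141], [303, 139], [317, 123], [322, 123]] 380
grip_width: 0.0239
t 11.65 w 23.72 F [-0.6  0.  -1.6] poly [[325, 108], [320, 107], [298, 129], [294, 141], [302, 140], [322, 123]] 386
108 290 325|112 315 322|116 311 323|120 307 322|124 303 316|128 299 315|132 297 308|136 295 306|140 294 300|144  |148  |
108 290 325|112 315 323|116 311 323|120 307 322|124 303 321|128 299 313|132 297 311|136 296 304|140 294 300|144  |148  |
```

Still held, so I'll keep easing in small steps.

```bash
python3 -m crank '[0,0,0,0,0,0,28.2]'| grep -E 'grip'; python3 mon.py
python3 -m crank '[0,0,0,0,0,0,28.4]'| grep -E 'grip'; python3 mon.py
```

```text
grip_width: 0.0243
t 11.85 w 24.21 F [-0.3 -0.2 -0.4] poly [[328, 115], [299, 128], [295, 141], [328, 130]] 455
grip_width: 0.0244
t 12.0 w 24.11 F [ 0.4 -0.3 -0. ] poly [[342, 126], [302, 128], [298, 141], [334, 139], [339, 135], [336, 129]] 514
```

```bash
python3 -m crank '[0,0,0,0,0,0,28.6]'| grep -E 'grip'; python3 mon.py
```

```text
grip_width: 0.0242
t 12.15 w 24.55 F [0.2 0.3 0.1] poly [[342, 126], [302, 128], [298, 141], [333, 139], [339, 135], [336, 129]] 515
```

```bash
python3 -m crank '[0,0,0,0,0,0,27, 0,0,0,0,0,0,27,0,0,0,0,0,0,26]' 20| grep -E 'grip|force'; python3 mon.py
python3 - <<'E'
from tri import *
import pickle
w0,_,_=pickle.load(open('im4.pkl','rb'))
s=snap('side');sc=snap('scene');w=snap('wrist');w['fish']=1
pickle.dump((w,s,sc),open('im5.pkl','wb'))
# tab grey pixels: neutral mid-grey in side, outside of gripper, printed as coarse map
g=cv2.cvtColor(s['frame'],cv2.COLOR_RGB2GRAY)[112:150,322:356]; 
for r in g[::2]: print(' '.join('%3d'%x for x in r[::1]))
E
```

```text
ft_force: [0.0, -0.5, -0.1]
grip_width: 0.022
t 12.5 w 22.22 F [ 0.1  0.2 -0.2] poly [[342, 126], [302, 128], [298, 141], [334, 139], [338, 135], [336, 130]] 525
131 130 130 131 128 111  80  57  52  56  58  55  55  52  54  53  53  59  97 122 129 128 129 129 128 128 128 128 128 128 128 128 126 128
130 130 128 129 130 125  96  61  55  57  57  56  53  54  53  53  52  59  98 122 129 129 128 127 128 129 129 129 128 126 126 128 126 127
130 131 130 130 131 127  98  64  56  57  53  58  57  57  53  54  57  67 104 127 128 128 129 128 128 129 128 129 128 128 128 128 127 126
132 131 131 130 130 129 121 115 103  78  58  55  54  54  57  71  78  77 106 128 128 129 128 128 129 130 128 129 127 129 128 128 128 127
130 131 130 130 130 129 130 128 118  90  63  56  53  56  65  90  94  96 117 128 130 129 127 129 129 127 128 130 128 128 129 129 127 126
130 130 130 130 129 128 129 129 116  89  64  55  53  54  65  92 110 122 128 129 129 129 128 128 128 128 129 129 127 129 128 129 127 127
136 138 136 142 148 155 165 176 148  94  62  55  54  55  65  92 112 124 127 129 129 129 129 128 128 130 129 129 128 127 12
[... 945 characters left out ...]
 129 128 127 129 129
130 131 128 129 128 130 128 128 129 128 128 126 125 125 117  85  56  54  65  76  81  75  69  74  97 119 128 128 127 127 128 128 129 128
128 126 119 112 106 106 106 104 101  94  85  77  71  66  60  54  53  53  57  72  77  76  72  71  82 111 127 127 128 127 127 127 128 128
 61  61  58  57  56  52  53  53  51  52  52  51  52  51  52  52  51  51  52  61  72  80  74  66  91 119 128 130 127 128 128 127 128 129
 53  54  53  53  54  50  54  52  52  48  51  52  51  49  50  51  51  50  52  61  75  80  77  72  80 109 127 128 128 129 129 129 128 129
 60  60  58  58  59  54  54  53  51  51  52  51  51  53  51  51  51  52  53  70  78  79  81  79  80  86 110 126 128 128 128 128 128 129
```

The meter swung back down and the tab slipped out of the loosened pads: the width now just follows the command. I'll lift clear and measure again numerically.

```bash
python3 -m crank '[0,0,0,0,0,0.03,55,0,0,0,0,0,0.04,55,0,0,0,0,0,0.04,55,0,0,0,0,0,0.04,55,0,0,0,0,0,0,55]' 20| grep -E 'posi|grip|force'
cat > meas.py <<'E'
from tri import *
import pickle
s=snap('side');sc=snap('scene');w=snap('wrist');w['fish']=1
pickle.dump((w,s,sc),open('im6.pkl','wb'))
def cont(im,m,win):
    u0,v0,u1,v1=win;k=np.zeros(m.shape,np.uint8);k[v0:v1,u0:u1]=m[v0:v1,u0:u1]
    cs=cv2.findContours(k,0,1)[0]; return max(cs,key=cv2.contourArea)
def show(n,im,win):
    f=im['frame'].astype(int);g=f.mean(2);sat=f.max(2)-f.min(2)
    ct=cont(im,(f.min(2)>130),win); R=cv2.boxPoints(cv2.minAreaRect(ct)).round(1).tolist()
    print(n,'white',cv2.approxPolyDP(ct,2.5,True)[:,0].tolist())
    ct=cont(im,(g>66)&(g<128)&(sat<16),win); print(n,'grey',cv2.boxPoints(cv2.minAreaRect(ct)).round(1).tolist(),cv2.contourArea(ct))
show('scene',sc,(375,245,490,340));show('side',s,(290,118,365,165));show('wrist',w,(150,20,470,250))
E
python3 meas.py
```

```text
position: [0.6317, 0.2639, 0.2195]
ft_force: [0.9, -0.0, 0.9]
grip_width: 0.0471
scene white [[489, 294], [487, 290], [474, 297], [475, 300], [471, 299], [425, 333], [413, 330], [403, 318], [386, 310], [375, 296], [375, 339], [489, 339]]
scene grey [[395.0, 312.70001220703125], [402.29998779296875, 288.0], [417.3999938964844, 292.5], [410.1000061035156, 317.1000061035156]] 210.5
side white [[342, 126], [332, 123], [302, 128], [298, 141], [340, 135], [336, 131]]
side grey [[288.1000061035156, 146.5], [290.0, 122.9000015258789], [346.6000061035156, 127.5], [344.79998779296875, 151.0]] 294.5
wrist white [[291, 78], [288, 174], [299, 177], [300, 188], [304, 186], [304, 176], [328, 176], [328, 187], [333, 188], [333, 177], [344, 175], [343, 79]]
wrist grey [[342.79998779296875, 38.20000076293945], [363.5, 37.79999923706055], [365.6000061035156, 166.6999969482422], [344.8999938964844, 167.10000610351562]] 1242.0
```

```bash
cat > cls.py <<'E'
import sys,pickle
from tri import *
def show(im,u0,v0,u1,v1,su=1,sv=1):
    f=im['frame'].astype(int);g=f.mean(2);b=f[...,2]-f[...,0]
    print(u0,v0,u1,v1)
    for v in range(v0,v1,sv):
        print('%3d '%v+''.join('W' if g[v,u]>150 else 'b' if b[v,u]>22 else '.' if g[v,u]<62 else 'o' if g[v,u]<85 else 'g' for u in range(u0,u1,su)))
if __name__=='__main__':
    w,s,sc=pickle.load(open(sys.argv[1],'rb'))
    for a in sys.argv[2:]:
        n,*r=a.split(','); show({'w':w,'s':s,'c':sc}[n],*map(int,r))
E
python3 cls.py im6.pkl w,280,168,355,212 c,375,270,440,330 s,325,115,362,158
```

```text
280 168 355 212
168 ........WWWWWWWWWWWWWWWWWWWWWWWWWWWWWWWWWWWWWWWWWWWWWWWWWWWWWWWWWo.oooooooo
169 ........WWWWWWWWWWWWWWWWWWWWWWWWWWWWWWWWWWWWWWWWWWWWWWWWWWWWWWWWW..ooo.oooo
170 ........WWWWWWWWWWWWWWWWWWWWWWWWWWWWWWWWWWWWWWWWWWWWWWWWWWWWWWWWW.ooooooo.o
171 ........WWWWWWWWWWWWWWWWWWWWWWWWWWWWWWWWWWWWWWWWWWWWWWWWWWWWWWWWW.ooooooooo
172 ........WWWWWWWWWWWWWWWWWWWWWWWWWWWWWWWWWWWWWWWWWWWWWWWWWWWWWWWWWooooooooo.
173 ........WWWWWWWWWWWWWWWWWWWWWWWWWWWWWWWWWWWWWWWWWWWWWWWWWWWWWWWWW..oooooo.o
174 ........WWWWWWWWWWWWWWWWWWWWWWWWWWWWWWWWWWWWWWWWWWWWWWWWWWWWWWWWWoooooooooo
175 ........gWWWWWWWWWWWWWWWWWWWWWWWWWWWWWWWWWWWWWWWWWWWWWWWWWWWWWWWW.o.ooooooo
176 ........oggWWWgWWWWWWWgWWWWgWWWWWgWWgWWWWWWWgWWWWWWWWWggWWWWWWWgg.oo..ooooo
177 ..........ogggggggoWWWWWgggggggggggggggggggggggggWWWWWggggggggoo..ooooo.ooo
178 ...................WWWWWWooooooooooogooooooobooogWWWWWbboooooo.oo.ooooooooo
179 ...................WWWWWWbbbbbbbbbbbbbbbbbbbbbbbWWWWWWbbo.oooooooooo..oooo.
180 ...................WWWWWgggggggggggggggggggggggggWWWWWbbooooooooooooooooooo
181 ...................WWWWWWggggggggggggggg
[... 7773 characters left out ...]
gggo...ooooogbbbbbbbbbbbbbbb
142 gggggggooooo....oooooobbbbbbbbbbbbbbb
143 oooooo..........ooooogbbbbbbbbbbbbbbb
144 ................ooooogbbbbbbbbbbbbbbb
145 .................oooogbbbbbbbbbbbbbbb
146 ................oooooobbbbbbbbbbbbbbb
147 ................oooooobbbbbbbbbbbbbbb
148 ................oooooobbbbbbbbbbbbbbb
149 oo..............oooooogbbbbbbbbbbbbbb
150 oooo.o..........oogggggbbbbbbbbbbbbbb
151 ...............oooggoogobbbbbbbbbbbbb
152 ...............oogggoggobbbbbbbbbbbbb
153 ...............oogogoggobbbbbbbbbbbbb
154 ...............oooooogggbbbbbbbbbbbbb
155 ...............oogooogogbbbbbbbbbbbbb
156 ..............oooogoooobbbbbbbbbbbbbb
157 oo............oogooogggbbbbbbbbbbbbbb
```

Run:
```python
from tri import *
import pickle
w,s,sc=pickle.load(open('im6.pkl','rb'))
print('peg+',tri([(w,331,182.5),(s,340,127),(sc,405,288)]))
print('peg-',tri([(w,301.5,182),(s,338.5,134),(sc,417,301)]))
print('tabend',tri([(w,315.5,187.5),(sc,400.5,310.5)]))
print('far+',tri([(w,343,79),(s,302,127.5)]))
print('near+',tri([(w,344,175.5),(s,337.5,123)]))
print('near-',tri([(w,288.5,175.5),(sc,424,308)]))
for z in (.03,.04,.05): print(z,[onz(w,u,v,z)[:2].round(4).tolist() for u,v in((291,78.5),(343,78.5),(344,175.5),(288.5,175.5))])
```

```text
peg+ (array([0.6445, 0.2611, 0.0674]), [np.float64(0.0138), np.float64(0.0012), np.float64(0.0142)])
peg- (array([0.6395, 0.2595, 0.044 ]), [np.float64(0.0162), np.float64(0.0011), np.float64(0.0156)])
tabend (array([0.6593, 0.2546, 0.0058]), [np.float64(0.0015), np.float64(0.0015)])
far+ (array([0.5443, 0.3184, 0.032 ]), [np.float64(0.0001), np.float64(0.0001)])
near+ (array([0.6408, 0.2895, 0.0602]), [np.float64(0.0001), np.float64(0.0001)])
near- (array([0.6321, 0.2603, 0.0278]), [np.float64(0.0307), np.float64(0.0307)])
0.03 [[0.5276, 0.2646], [0.5436, 0.3188], [0.6487, 0.2902], [0.6307, 0.2297]]
0.04 [[0.5286, 0.2652], [0.5441, 0.3177], [0.6461, 0.2899], [0.6287, 0.2312]]
0.05 [[0.5296, 0.2657], [0.5447, 0.3167], [0.6436, 0.2897], [0.6267, 0.2328]]
```

Run:
```python
from tri import *
import pickle
w,s,sc=pickle.load(open('im6.pkl','rb'))
print('peg+',tri([(w,331,182.5),(s,340.5,127),(sc,417,301)]))
print('peg-',tri([(w,301.5,182),(s,339,134),(sc,405,288)]))
print('near-',tri([(w,288.5,175.5),(sc,405.5,280)]))
print('near+',tri([(w,344,175.5),(sc,424,308),(s,337.5,123)]))
```

```text
peg+ (array([0.647 , 0.2758, 0.0549]), [np.float64(0.0019), np.float64(0.0011), np.float64(0.0013)])
peg- (array([0.6381, 0.245 , 0.0552]), [np.float64(0.0018), np.float64(0.0014), np.float64(0.0015)])
near- (array([0.6251, 0.2351, 0.0571]), [np.float64(0.0012), np.float64(0.0012)])
near+ (array([0.6446, 0.293 , 0.0524]), [np.float64(0.0037), np.float64(0.0052), np.float64(0.0051)])
```

The meter now lies about 14° up, propped on its own tab. The hinge is near (0.6425, 0.260, 0.052) and the tab end near (0.659, 0.2546, 0.006), consistent with the 52 mm tab. I'll pinch the tab edges again low down and lift clear. Then I'll ease to about 28 %, where it pivoted last time but was still held, so the full weight turns the tab upright under the pads.

```bash
python3 -m crank '[0,0,0,0.0157,-0.0052,-0.03,55,0,0,0,0.0156,-0.0052,-0.03,55,0,0,0,0,0,-0.04,55,0,0,0,0,0,-0.04,55,0,0,0,0,0,-0.03,55,0,0,0,0,0,-0.03,55,0,0,0,0,0,-0.015,55,0,0,0,0,0,-0.0125,55,0,0,0,0,0,0,55,0,0,0,0,0,0,0,0,0,0,0,0,0,0,0,0,0,0,0,0,0,0,0,0,0,0,0,0]' 60
python3 mon.py
```

```text
time_s: 14.6
position: [0.6621, 0.2532, -0.0132]
tool_rot: [[0.284, 0.959, 0.003], [0.959, -0.284, 0.001], [0.001, 0.003, -1.0]]
ft_force: [0.4, -0.2, 4.9]
grip_width: 0.0227
t 14.65 w 22.62 F [0.1 0.  6.8] poly [[339, 126], [336, 123], [302, 128], [298, 141], [335, 139]] 543
```

```bash
python3 -m crank '[0,0,0,0,0,0.008,0,0,0,0,0,0,0.01,0,0,0,0,0,0,0.012,0,0,0,0,0,0,0.014,0,0,0,0,0,0,0.016,0,0,0,0,0,0,0.016,0,0,0,0,0,0,0.02,0,0,0,0,0,0,0.02,0,0,0,0,0,0,0.02,0,0,0,0,0,0,0.02,0,0,0,0,0,0,0.02,0,0,0,0,0,0,0.02,0,0,0,0,0,0,0,0]' 60
cat > m2.py <<'E'
from tri import *
import pickle,sys
s=snap('side');sc=snap('scene');w=snap('wrist');w['fish']=1
pickle.dump((w,s,sc),open(sys.argv[1],'wb'))
o=observe();print('t',o['time_s'],'w',round(o['grip_width']*1000,2),'F',o['ft_force'].round(1),'T',o['wrist_torque'].round(2),o['position'].round(4))
def col(im,win):
    u0,v0,u1,v1=win;f=im['frame'][v0:v1,u0:u1].astype(int);m=((f.min(2)>125)&(f.max(2)-f.min(2)<22)).astype(np.uint8)
    cs=[c for c in cv2.findContours(m,0,1)[0] if cv2.contourArea(c)>60]
    for c in cs: print('  ',(cv2.approxPolyDP(c,3,True)[:,0]+[u0,v0]).tolist())
print('side');col(s,(270,20,380,170));print('scene');col(sc,(340,120,520,335))
E
python3 m2.py im7.pkl
```

```text
time_s: 15.95
position: [0.6622, 0.2533, 0.1855]
tool_rot: [[0.284, 0.959, 0.007], [0.959, -0.284, 0.001], [0.003, 0.006, -1.0]]
ft_force: [-0.1, 1.2, -1.1]
grip_width: 0.0225
t 16.1 w 22.51 F [-0.6 -0.5 -2.2] T [-0.03 -0.05  0.03] [0.6608 0.2529 0.1804]
side
   [[340, 61], [319, 70], [310, 59], [270, 66], [270, 73], [291, 71], [303, 79], [298, 95], [287, 93], [290, 99], [286, 104], [280, 99], [271, 100], [270, 96], [276, 95], [270, 91], [270, 115], [339, 97], [330, 83], [321, 86], [320, 82], [335, 74], [339, 77]]
scene
   [[459, 219], [458, 228], [453, 227], [459, 242], [467, 237], [471, 241], [469, 246], [475, 246], [481, 238]]
```

Lifted and held. I'll raise it a little more and then loosen gradually.

```bash
python3 -m crank '[0,0,0,0,0,0.02,0,0,0,0,0,0,0.02,0,0,0,0,0,0,0,27,0,0,0,0,0,0,27.5]' 20 | grep grip; python3 m2.py im7.pkl | tail -3
python3 -m crank '[0,0,0,0,0,0,27.7,0,0,0,0,0,0,27.7]' | grep grip; python3 m2.py im8.pkl | tail -3
```

```text
grip_width: 0.0234
   [[341, 51], [336, 48], [312, 61], [296, 59], [272, 65], [270, 73], [291, 71], [303, 79], [337, 61]]
scene
   [[461, 209], [467, 224], [472, 219], [479, 222], [480, 226], [472, 232], [482, 232], [488, 225], [467, 206], [464, 211]]
grip_width: 0.0239
   [[338, 47], [312, 61], [296, 59], [272, 65], [270, 73], [291, 71], [305, 77], [335, 60], [339, 64], [336, 60], [341, 57]]
scene
   [[461, 208], [467, 223], [473, 218], [480, 222], [471, 232], [482, 232], [488, 225], [468, 206], [465, 210]]
```

```bash
python3 cls.py im8.pkl c,430,150,520,265,2,3 s,300,30,380,130,1,2
```

```text
430 150 520 265
150 ........oggggggggggggggggggg..obbbbbbbbbbbbbb
153 o.............ogoggggogo.....obbbbbbbbbbbbbbb
156 gggo........................bbbbbbbbbbbbbbbbb
159 .gggggo....................bbbbbbbbbbbbbbbbbb
162 ...gggggggggoo.o.ooooggg..obbbbbbbbbbbbbbbbbb
165 ......gggggggggggggggg....bbbbbbbbbbbbbbbbbbb
168 ...........oogggo........bbbbbbbbbbbbbbbbbbbb
171 .........................bbbbbbbbbbbbbbbbbbbb
174 ........................bbbbbbbbbbbbbbbbbbbbb
177 .......................bbbbbbbbbbbbbbbbbbbbbb
180 .......................bbbbbbbbbbbbbbbbbbbbbb
183 ......................bbbbbbbbbbbbbbbbbbbbbbb
186 ......................bbbbbbbbbbbbbbbbbbbbbbb
189 .....................bbbbbbbbbbbbbbbbbbbbbbbb
192 ....................bbbbbbbbbbbbbbbbbbbbbbbbb
195 ...................bbbbbbbbbbbbbbbbbbbbbbbbbb
198 ..................obbbbbbbbbbbbbbbbbbbbbbbbbb
201 ..................obbbbbbbbbbbbbbbbbbbbbbbbbb
204 ...............oo.obbbbbbbbbbbbbbbbbbbbbbbbbb
207 ...............og.gWWbbbbbbbbbbbbbbbbbbbbbbbb
210 ...............gWWWWWWWbbbbbbbbbbbbbbbbbbbbbb
213 ...............gWWWWWWWWWbbbbb
[... 4430 characters left out ...]
bbbbbbbbbbbbbbbbbbbb
114 bbbbbbbbbbbbbbbbbbbbbbbbbbbbbbbbbbbbbbbbbbbbbbbbbbbbbbbbbbbbbbbbbbbbbbbbbbbbbbbb
116 bbbbbbbbbbbbbbbbbbbbbbbbbbbbbbbbbbbbbbbbbbbbbbbbbbbbbbbbbbbbbbbbbbbbbbbbbbbbbbbb
118 bbbbbbbbbbbbbbbbbbbbbbbbbbbbbbbbbbbbbbbbbbbbbbbbbbbbbbbbbbbbbbbbbbbbbbbbbbbbbbbb
120 bbbbbbbbbbbbbbbbbbbbbbbbbbbbbbbbbbbbbbbbbbbbbbbbbbbbbbbbbbbbbbbbbbbbbbbbbbbbbbbb
122 bbbbbbbbbbbbbbbbbbbbbbbbbbbbbbbbbbbbbbbbbbbbbbbbbbbbbbbbbbbbbbbbbbbbbbbbbbbbbbbb
124 oogggggbbbbbbbbbbbbbbbbbbbbbbbbbbbbbbbbbbbbbbbbbbbbbbbbbbbbbbbbbbbbbbbbbbbbbbbbb
126 ooooooooooooooooooooooooogggggbbbbbbbbbbbbbbbbbbbbbbbbbbbbbbbbbbbbbbbbbbbbbbbbbb
128 oooooooooooooooooooooooooooooooooooooooooooobbbbbbbbbbbbbbbbbbbbbbbbbbbbbbbbbbbb
```

As predicted, the meter is held out at about ψ = 20° by the hinge limit, with the tab edges at the pad tips. I'll continue easing and watch the meter's outline.

```bash
cat > m3.py <<'E'
from tri import *
s=snap('side');f=s['frame'][30:175,305:352].astype(int)
# meter white vs background change: use brightness>165 & low saturation below finger zone
o=observe();sc=snap('scene');g=sc['frame'][195:290,440:500].astype(int)
m=((g.min(2)>125)&(g.max(2)-g.min(2)<22)).astype(np.uint8)
cs=[c for c in cv2.findContours(m,0,1)[0] if cv2.contourArea(c)>25]
print('t',round(o['time_s'],2),'w',round(o['grip_width']*1000,2),'Fz',o['ft_force'][2].round(1),'scene white',[(np.round(c[:,0].mean(0)+[440,195]).tolist(),int(cv2.contourArea(c))) for c in cs], 'lower side white', int((s['frame'][108:175,290:352].min(2)>140).sum()))
E
python3 m3.py
for i in 1; do python3 -m crank '[0,0,0,0,0,0,27.9]' | grep grip; python3 m3.py; done
python3 -m crank '[0,0,0,0,0,0,28]' | grep grip; python3 m3.py
```

```text
t 17.05 w 24.02 Fz -1.2 scene white [([453.0, 221.0], 52), ([474.0, 220.0], 282)] lower side white 15
grip_width: 0.024
t 17.25 w 23.79 Fz -0.1 scene white [([471.0, 237.0], 124), ([453.0, 222.0], 57), ([465.0, 215.0], 65)] lower side white 15
grip_width: 0.0239
t 17.45 w 23.87 Fz 0.1 scene white [([465.0, 215.0], 64)] lower side white 15
```

```bash
python3 -m crank '[0,0,0,0,0,0,25,0,0,0,0,0,0,20,0,0,0,0,0,0,0]' 40 | grep -E 'grip|force'; python3 m3.py; python3 m2.py im9.pkl; python3 cls.py im9.pkl c,400,195,500,320,2,3 s,290,50,370,160,1,2
```

```text
ft_force: [0.7, 0.2, -0.7]
grip_width: 0.0035
t 17.85 w 0.39 Fz -0.7 scene white [([466.0, 219.0], 61)] lower side white 15
t 18.05 w 0.07 F [-0.1  0.4  0.4] T [-0.01  0.02  0.02] [0.6613 0.253  0.2213]
side
   [[360, 135], [362, 152], [379, 152], [379, 135]]
   [[340, 96], [310, 59], [270, 66], [270, 73], [291, 71], [308, 82], [307, 87], [303, 86], [305, 96], [298, 90], [298, 95], [287, 93], [290, 99], [286, 104], [270, 99], [270, 115]]
scene
   [[398, 330], [374, 311], [350, 334], [397, 334]]
   [[461, 210], [468, 228], [471, 225]]
400 195 500 320
195 bb................................bbbbbbbbbbbbbbbb
198 bbb...bbo........................obbbbbbbbbbbbbbbb
201 bbb....b.........................obbbbbbbbbbbbbbbb
204 bbbb..........................og.obbbbbbbbbbbbbbbb
207 bbbb..........................og.bbbbbbbbbbbbbbbbb
210 bbbbb.........................oggbbbbbbbbbbbbbbbbb
213 bbbbbb........................gggbbbbbbbbbbbbbbbbb
216 bbbbbbbb.................bbb..ogggbbbbbbbbbbbbbbbb
219 bbbbbbbb..............bbbbbb...gggbbbbbbbbbbbbbbbb
222 bbbbbbbbb............obbbbb.....gggo..bbbbbbb
[... 5755 characters left out ...]
bbbbbbbbbgWWWWWWWWWW
144 oooooooooooooooooooooooooooooooooooooooo.o...o.ooo.oogbbbbbbbbbbbbbbbbgWWWWWWWWW
146 ooooooooooooooooooooooooooo.ooooooooooooo.oooo..o..ogbbbbbbbbbbbbbbbbbgWWWWWWWWW
148 .........oo..o.o.oooooooooooooooooo.oooo.ooooo..o..obbbbbbbbbbbbbbbbbbgWWWWWWWWW
150 .......................................o.o.oo.oo...obbbbbbbbbbbbbbbbbbgggggggggg
152 ..................................................obbbbbbbbbbbbbbbbbbbbggggggggg
154 ooooo.............................................ogbbbbbbbbbbbbbbbbbbbbbggggggg
156 googooooooooooooooooooooo........................oogobbbbbbbbbbbbbbbbbbbbbggggbb
158 bbbbbbbbbbggbggggggoogooooooooooooooooooooooooo.oooobbbbbbbbbbbbbbbbbbbbbbbbbbbb
```

The tab slipped out as it pivoted, and the meter has dropped onto the table beyond the tray, around side (370,144) and scene (374,325). I'll locate it there.

```bash
python3 - <<'E'
from tri import *
import pickle
w,s,sc=pickle.load(open('im9.pkl','rb'));w['fish']=1
for n,im,win in (('side',s,(350,100,470,200)),('scene',sc,(260,270,420,400)),('wrist',w,(120,0,520,330))):
    u0,v0,u1,v1=win;f=im['frame'][v0:v1,u0:u1].astype(int);m=((f.min(2)>135)&(f.max(2)-f.min(2)<30)).astype(np.uint8)
    for c in cv2.findContours(m,0,1)[0]:
        if cv2.contourArea(c)>120: 
            print(n,(cv2.approxPolyDP(c,2.5,True)[:,0]+[u0,v0]).tolist(),int(cv2.contourArea(c)))
            if n=='wrist' or n=='side':
                R=cv2.minAreaRect(np.array([onz(im,float(p[0]+u0),float(p[1]+v0),.02)[:2] for p in c[:,0]],np.float32));print('   rect z=.02',np.round(R[0],4),np.round(R[1],4),round(R[2],1))
E
python3 cls.py im9.pkl s,350,122,410,160,1,2 c,335,300,415,365,2,3
```

```text
side [[404, 146], [397, 134], [360, 135], [361, 149]] 559
   rect z=.02 [0.7573 0.2438] [0.0647 0.1198] 86.4
side [[420, 127], [411, 130], [408, 139], [419, 148], [415, 171], [428, 173], [431, 154], [441, 137], [432, 128]] 890
   rect z=.02 [0.8749 0.1956] [0.1979 0.0932] 84.0
scene [[375, 310], [337, 347], [340, 353], [336, 360], [344, 357], [352, 366], [348, 371], [350, 375], [355, 369], [360, 375], [398, 333]] 2012
scene [[290, 305], [275, 317], [273, 336], [284, 365], [291, 370], [302, 371], [306, 383], [310, 384], [310, 369], [321, 353], [320, 319], [308, 306]] 2705
wrist [[300, 197], [305, 228], [328, 229], [331, 238], [339, 238], [345, 243], [350, 265], [357, 266], [344, 187]] 2214
   rect z=.02 [0.7506 0.2432] [0.0592 0.1124] 84.9
wrist [[423, 0], [460, 59], [493, 127], [519, 110], [519, 41], [510, 38], [496, 46], [491, 45], [508, 33], [510, 26], [514, 28], [499, 14], [503, 11], [511, 16], [513, 7], [510, 2], [501, 5], [501, 10], [496, 7], [496, 29], [493, 30], [490, 27], [490, 5], [496, 5], [495, 0], [474, 3], [473, 10], [468, 3], [460, 5], [456, 0]] 6324
   rect z=.02 [0.57
[... 1588 characters left out ...]
bWWWWWWWWWWWWWWWWWWWbbbb.
321 WWWWWWWWWWWbbbgWWWWWWWWWWWWWWWWWWWWWbbbb
324 WWWWWWWWWbbbbWWWWWWWWWWWWWWWWWWWWWWWWbbb
327 WWWWWWWWbbbgWWWWWWWWWWWWWWWWWWWWWWWWWWWb
330 WWWWWWbbbgWWWWWWWWWWWWWWWWWWWWWWWWWWWWWW
333 WWWWbbbbgWWWWWWWWWWWWWWWWWWWWWWWWWWWWWWW
336 WWWbbbgWWWWWWWWWWWWWWWWWWWWWWWWWWWWWWWWW
339 WWbbbgWWWWWWWWWWWWWWWWWWWWWWWWWWWWWWWWWW
342 bbbgWWWWWWWWWWWWWWWWWWWWWWWWWWWWWWWWWWWW
345 bbWWWWWWWWWWWWWWWWWWWWWWWWWWWWWWWWWWWWWW
348 bWWWWWWWWWWWWWWWWWWWWWWWWWWWWWWWWWWWWWWW
351 ggWWWWWWWWWWgWWWWWWWWWWWWWWWWWWWWWWWWWWW
354 bgWWWWWWWWWgWWWWWWWWWWWWWWWWWWWWWWWWWWWW
357 bWWWgWWWWWWWWWWWWWWWWWWWWWWWWWWWWWWWWWWW
360 gWggggWWWWWWWWWWWWWWWWWWWWWWWWWWWWWWWWWW
363 bgggggggWWWWWWWWWWWWWWWWWWWWWWWWWWWWWWWW
```

The meter lies flat on the table at (0.751, 0.243), yaw about -5° and measuring 59 x 112 mm, with the tab pointing outward beyond the arm's reach. I'll recover it by lightly holding its near end and setting it on the trivet with the tab over the edge, where I can take the tab again. First I'll check which face is up and go above it.

```bash
python3 -m crank '[0,0,0.05,0.0125,-0.0016,-0.02,100,0,0,0.05,0.0125,-0.0016,-0.03,100,0,0,0.05,0.0125,-0.0016,-0.03,100,0,0,0.05,0.0125,-0.0016,-0.03,100,0,0,0,0,0,0,100]' 100 | grep -E 'posi|rot|grip'
python3 - <<'E'
from tri import *
import pickle
w=snap('wrist');w['fish']=1;sc=snap('scene');s=snap('side');pickle.dump((w,s,sc),open('im10.pkl','wb'))
f=w['frame'].astype(int);m=((f.min(2)>135)&(f.max(2)-f.min(2)<30)).astype(np.uint8)
for c in cv2.findContours(m,0,1)[0]:
    if cv2.contourArea(c)>1500:
        R=cv2.minAreaRect(np.array([onz(w,*map(float,p),.02)[:2] for p in c[:,0]],np.float32));print(np.round(R[0],4),np.round(R[1],4),round(R[2],1))
def proj(im,p):
    ff=200/np.tan(np.radians(im['fov_y'])/2); q=(im['world_to_cam']@np.append(p,1))[:3]; return im['cx']+ff*q[0]/-q[2], im['cy']-ff*q[1]/-q[2]
c=np.array([.7506,.2432]);e=np.array([np.cos(-.089),np.sin(-.089)]);n=np.array([-e[1],e[0]])
for b in (20,10,0,-10,-20):
    r=[]
    for a in range(-50,75,5):
        p=c+e*a/1e3+n*b/1e3;u,v=proj(sc,[*p,.02]);u,v=int(round(u)),int(round(v));r.append('%3d'%sc['frame'][v,u].mean() if 0<=v<400 else ' --')
    print(b,' '.join(r))
E
```

```text
position: [0.7102, 0.2457, 0.1058]
tool_rot: [[0.089, 0.996, -0.009], [0.996, -0.089, -0.002], [-0.002, -0.008, -1.0]]
grip_width: 0.0724
[ 1.1245 -0.6114] [0.1864 0.5737] 22.2
[0.8215 0.1742] [0.0603 0.0447] 15.4
[0.7549 0.2425] [0.0591 0.1186] 84.5
[0.5851 0.5784] [0.1392 0.2521] 12.6
20 206 231 232 232 231 232 231 231 232 232 232 232 231 232 231 231 232 231 232 232 231 231 152 189 197
10 194 231 231 230 225 226 226 225 226 226 226 226 230 231 231 163 177 217 192 180 231 230 140 106 115
0 206 231 231 229 225 226 226 226 226 226 226 226 230 230 232 163 174 215 192 181 231 229 136 115 111
-10 194 230 230 228 225 226 226 226 226 226 226 226 218 230 230 165 176 221 215 199 231 228 146 178 170
-20 208 229 229 230 230 229 230 230 230 230 230 230 230 230 230 230 230 231 231 230 230 228 130  88  84
```

The vents and the plain panel are visible, so the back is up and the tab points outward. Going down to hold the near end.

```bash
python3 -m crank '[0,0,0,0.0005,0.001,-0.02,100,0,0,0,0,0,-0.03,100,0,0,0,0,0,-0.03,100,0,0,0,0,0,-0.02,100,0,0,0,0,0,-0.014,100,0,0,0,0,0,0,0,0,0,0,0,0,0,0,0,0,0,0,0,0,0,0,0,0,0,0,0,0,0,0,0,0,0,0,0,0]' 60
```

```text
validation failed for argument at $...
```

```bash
python3 -m crank '[0,0,0,0.0005,0.001,-0.02,100, 0,0,0,0,0,-0.03,100, 0,0,0,0,0,-0.03,100, 0,0,0,0,0,-0.02,100, 0,0,0,0,0,-0.014,100, 0,0,0,0,0,0,0, 0,0,0,0,0,0,0, 0,0,0,0,0,0,0, 0,0,0,0,0,0,0]' 60
```

```text
time_s: 19.6
position: [0.7148, 0.2476, 0.0036]
tool_rot: [[0.088, 0.996, 0.01], [0.996, -0.088, 0.001], [0.001, 0.01, -1.0]]
ft_force: [-0.3, -2.7, 20.4]
grip_width: 0.0281
```

The tips closed on top of the meter (20 N), because they were still too high. I'll lift, open and go lower.

```bash
python3 -m crank '[0,0,0,0,0,0.025,20, 0,0,0,0,0,0.025,100, 0,0,0,0,0,0,100, 0,0,0,0,0,0,100, 0,0,0,0,0,0,100, 0,0,0,0,0,0,100]' 60 | grep -E 'posi|force|grip'
python3 - <<'E'
from h import *
w=snap('wrist');w['fish']=1
f=w['frame'].astype(int);m=((f.min(2)>135)&(f.max(2)-f.min(2)<30)).astype(np.uint8);m[:,:150]=0
for c in cv2.findContours(m,0,1)[0]:
    if cv2.contourArea(c)>1500:
        R=cv2.minAreaRect(np.array([onz(w,*map(float,p),.02)[:2] for p in c[:,0]],np.float32));print(np.round(R[0],4),np.round(R[1],4),round(R[2],1))
E
```

```text
position: [0.7114, 0.2476, 0.0464]
ft_force: [0.3, 0.6, -0.3]
grip_width: 0.0854
[0.7488 0.2431] [0.0588 0.1101] 84.7
[0.6038 0.5248] [0.1212 0.1449] 13.4
```

```bash
python3 -m crank '[0,0,0,0,-0.001,-0.03,100, 0,0,0,0,0,-0.02,100, 0,0,0,0,0,-0.0095,100, 0,0,0,0,0,0,100, 0,0,0,0,0,0,60, 0,0,0,0,0,0,60, 0,0,0,0,0,0,60]' 60 | grep -E 'posi|force|grip'
```

```text
position: [0.7126, 0.2469, -0.0103]
ft_force: [-1.0, 0.5, 6.1]
grip_width: 0.0577
```

Body held at 57.7 mm. I'll lift, move clear of the mug, turn and carry it to the trivet.

```bash
python3 -m crank '[0,0,0,0,0,0.005,0, 0,0,0,-0.02,-0.01,0.033,0, 0,0,0,-0.02,-0.01,0.034,0, 0,0,0,-0.02,-0.01,0.033,0, 0,0,-0.1415,-0.0059,-0.0137,0,0, 0,0,-0.1415,-0.0059,-0.0137,0,0, 0,0,-0.1415,-0.0059,-0.0137,0,0, 0,0,-0.1415,-0.0059,-0.0137,0,0, 0,0,-0.1415,-0.0059,-0.0137,0,0, 0,0,-0.1415,-0.0059,-0.0137,0,0, 0,0,-0.1415,-0.0059,-0.0137,0,0, 0,0,-0.1415,-0.0059,-0.0137,0,0, 0,0,-0.1415,-0.0059,-0.0137,0,0, 0,0,-0.1415,-0.0059,-0.0137,0,0, 0,0,-0.1415,-0.0059,-0.0137,0,0, 0,0,-0.1415,-0.0059,-0.0137,0,0, 0,0,-0.1415,-0.0059,-0.0137,0,0, 0,0,-0.1415,-0.0059,-0.0137,0,0, 0,0,-0.1415,-0.0059,-0.0137,0,0, 0,0,-0.1415,-0.0059,-0.0137,0,0]' 60
python3 -c "
from rig import *;o=observe();print(o['q'].round(1),o['position'].round(4),o['tool_rot'].round(3).tolist(),o['grip_width'])"
```

```text
time_s: 22.95
position: [0.5571, -0.0031, 0.0932]
tool_rot: [[0.706, -0.708, 0.0], [-0.708, -0.706, -0.0], [0.0, -0.0, -1.0]]
ft_force: [-0.1, -0.6, -1.4]
grip_width: 0.0579
[-12.5  29.2  83.9   0.   66.9  32.6] [ 0.5571 -0.0031  0.0932] [[0.706, -0.708, 0.0], [-0.708, -0.706, -0.0], [0.0, -0.0, -1.0]] 0.05793043083005811
```

```bash
python3 -m crank '[0,0,0,0.0014,0.0016,-0.03,0, 0,0,0,0,0,-0.03,0, 0,0,0,0,0,-0.02,0, 0,0,0,0,0,-0.01,0, 0,0,0,0,0,-0.006,0, 0,0,0,0,0,0,0]' | grep -E 'posi|force'
python3 -m crank '[0,0,0,0,0,0,100, 0,0,0,0,0,0,100, 0,0,0,0,0,0,100, 0,0,0,-0.003,-0.003,0.03,100, 0,0,0,-0.01,-0.01,0.04,90, 0,0,0,-0.02,-0.02,0.04,70, 0,0,0,-0.015,-0.02,0.03,60]' | grep -E 'posi|grip'
python3 - <<'E'
from tri import *
import pickle
w=snap('wrist');w['fish']=1;sc=snap('scene');s=snap('side');pickle.dump((w,s,sc),open('im11.pkl','wb'))
f=w['frame'].astype(int);m=((f.min(2)>135)&(f.max(2)-f.min(2)<30)).astype(np.uint8)
for c in cv2.findContours(m,0,1)[0]:
    if cv2.contourArea(c)>1000:
        R=cv2.minAreaRect(np.array([onz(w,*map(float,p),.026)[:2] for p in c[:,0]],np.float32));print(cv2.boundingRect(c),np.round(R[0],4),np.round(R[1],4),round(R[2],1))
E
```

```text
position: [0.5589, -0.001, -0.003]
ft_force: [-0.2, 0.4, -1.6]
position: [0.5103, -0.0544, 0.1395]
grip_width: 0.0516
(576, 304, 64, 96) [ 0.7091 -1.1464] [0.1958 0.8977] 0.5
(272, 87, 75, 130) [ 0.5232 -0.0317] [0.1184 0.0667] 45.0
(592, 15, 38, 54) [ 0.9147 -0.183 ] [0.0706 0.0885] 26.4
```

Run:
```python
from tri import *
import pickle
w,s,sc=pickle.load(open('im11.pkl','rb'))
f=w['frame'].astype(int);m=((f.min(2)>135)&(f.max(2)-f.min(2)<30)).astype(np.uint8);k=np.zeros_like(m);k[80:230,265:355]=m[80:230,265:355]
c=max(cv2.findContours(k,0,1)[0],key=cv2.contourArea);P=cv2.approxPolyDP(c,2.,True)[:,0]
e=np.array([-.7071,-.7071]);n=np.array([.7071,-.7071]);T=np.array([.566,.006])
for p in P: x=onz(w,*map(float,p),.024)[:2]-T; print(p.tolist(),(x@e*1e3).round(1),(x@n*1e3).round(1),end=' | ')
print()
from cls import show
show(w,275,195,350,250,1,2)
```

```text
[282, 87] -2.3 -26.5 | [279, 90] 0.3 -29.2 | [281, 193] 94.2 -28.9 | [272, 192] 93.2 -37.3 | [281, 195] 96.1 -29.0 | [283, 206] 106.9 -27.4 | [294, 207] 107.8 -17.0 | [295, 216] 116.8 -16.3 | [299, 216] 116.8 -12.5 | [300, 206] 106.8 -11.4 | [325, 206] 106.7 12.0 | [326, 216] 116.7 13.1 | [331, 216] 116.7 17.8 | [333, 206] 106.7 19.5 | [344, 204] 104.7 29.8 | [346, 89] -0.7 29.3 | 
275 195 350 250
195 WWWWWWWWWWWWWWWWWWWWWWWWWWWWWWWWWWWWWWWWWWWWWWWWWWWWWWWWWWWWWWWWWWWWWWgbbbb
197 WWWWWWWWWWWWWWWWWWWWWWWWWWWWWWWWWWWWWWWWWWWWWWWWWWWWWWWWWWWWWWWWWWWWWWbbbbb
199 WWWWWWWWWWWWWWWWWWWWWWWWWWWWWWWWWWWWWWWWWWWWWWWWWWWWWWWWWWWWWWWWWWWWWWbbbbb
201 WWWWWWWWWWWWWWWWWWWWWWWWWWWWWWWWWWWWWWWWWWWWWWWWWWWWWWWWWWWWWWWWWWWWWWbbbbb
203 WWWWWWWWWWWWWWWWWWWWWWWWWWWWWWWWWWWWWWWWWWWWWWWWWWWWWWWWWWWWWWWWWWWWWWbbbbb
205 WWWWWWbWWWWWWWWWWWWWWWWWWWWWWWWWWWWWWWWWWWWWWWWWWWWWWWWWWWWWWWWWWWWWWgbbbbb
207 WWWWWWWWWWWWWWWWWWWWWWWWWggggggggggggggggggggggggggWWWWWWWbbbbbbbbbbbbbWWWW
209 WWWWWWWWWWWWWWWWWWWWWWWWWgWWWWggWggggggWgggggWWggWgWWWWWWWbbbbbbbbbbbbbbWWW
211 WWWWWWWWWWWWWWWWWWWWWWWWWgWWWWWWWWWWWWWWWWWWWWWWWWgWWWW
[... 840 characters left out ...]
WWWWWWWWWWWbWggggggggggggggggggggggbbbbbbbbbbWWWWWWWWWWWWWWW
235 WWWWWWWWWWWWWWWWWWWWWWWWWWbWggggggggggggggggggggggbbbbbbbbWWWWWWWWWWWWWWWWW
237 WWWWWWWWWWWWWWWWWWWWWWWWWWbgggggggggggggggggggggggbbbbbbbbWWWWWWWWWWWWWWWWW
239 WWWWWWWWWWWWWWWWWWWWWWWWWWbgggggggggggggggggggggggbbbbbbWWWWWWWWWWWWWWWWWWW
241 WWWWWWWWWWWWWWWWWWWWWWWWWWbgggggggggggggggggggggggbbbbbbbbWWWWWWWWWWWWWWWWW
243 WWWWWWWWWWWWWWWWWWWWWWWWWWbWggggggggggggggggggggggbbbbbbWWWWWWWWWWWWWWWWWWW
245 WWWWWWWWWWWWWWWWWWWWWWWWWWbWggggggggggggggggggggggbbbbbbWWWWWWWWWWWWWWWWWWW
247 WWWWWWWWWWWWWWWWWWWWWWWWWWbWggggggggggggggggggggggbbbbbWWWWWWWWWWWWWWWWWWWW
249 WWWWWWWWWWWWWWWWWWWWWWWWWWbggggggooooooooooogggggobbbbbbWWWWWWWWWWWWWWWWWWW
```

The meter now lies back up on the trivet with its tab reaching past the rim (hinge 112.5 mm from the trivet's centre, towards yaw -135°). I'll take the tab edges with the tool tilted 45°, so that rolling the tool about 95° brings the tab upright without letting go.

```bash
python3 -m crank '[0.0793,-0.0793,0,-0.0098,-0.0093,-0.0136,55, 0.0793,-0.0793,0,-0.0098,-0.0093,-0.0136,55, 0.0793,-0.0793,0,-0.0098,-0.0093,-0.0136,55, 0.0793,-0.0793,0,-0.0098,-0.0093,-0.0136,55, 0.0793,-0.0793,0,-0.0098,-0.0093,-0.0136,55, 0.0793,-0.0793,0,-0.0098,-0.0093,-0.0136,55, 0.0793,-0.0793,0,-0.0098,-0.0093,-0.0136,55, 0,0,0,0,0,0,55, 0,0,0,0,0,0,55]'
python3 -c "
from rig import *;o=observe();print(o['q'].round(1))"
```

```text
time_s: 25.3
position: [0.4424, -0.1184, 0.0414]
tool_rot: [[0.709, -0.503, 0.495], [-0.706, -0.504, 0.498], [-0.002, -0.702, -0.712]]
ft_force: [1.0, 0.7, 0.6]
grip_width: 0.0472
[-56.8  31.5 116.2  53.7  58.4 -52.1]
```

```bash
python3 -m crank '[0,0,0,0.0099,0.0096,-0.0131,55, 0,0,0,0.0099,0.0096,-0.0131,55, 0,0,0,0.0098,0.0097,-0.0132,55, 0,0,0,0,0,0,55, 0,0,0,0,0,0,0, 0,0,0,0,0,0,0, 0,0,0,0,0,0,0, 0,0,0,0,0,0,0]' 60 | grep -E 'posi|force|grip|time'
```

```text
time_s: 26.1
position: [0.4727, -0.0902, 0.0043]
ft_force: [0.4, -4.7, 16.1]
grip_width: -0.0002
```

The fingers closed above the tab, because the tilted tip was about 6 mm too high. I'll back off, open and come in lower.

```bash
python3 -m crank '[0,0,0,-0.01,-0.01,0.014,30, 0,0,0,-0.01,-0.01,0.014,50, 0,0,0,0,0,0,50, 0,0,0,0,0,0,50]' 60 | grep -E 'posi|force|grip|time'
python3 - <<'E'
from tri import *
import pickle
w=snap('wrist');w['fish']=1;sc=snap('scene');s=snap('side');pickle.dump((w,s,sc),open('im12.pkl','wb'))
f=sc['frame'].astype(int);m=((f.min(2)>135)&(f.max(2)-f.min(2)<30)).astype(np.uint8);k=np.zeros_like(m);k[160:260,260:400]=m[160:260,260:400]
for c in cv2.findContours(k,0,1)[0]:
    if cv2.contourArea(c)>40: print((cv2.approxPolyDP(c,2.5,True)[:,0]).tolist())
def proj(im,p):
    ff=200/np.tan(np.radians(im['fov_y'])/2); q=(im['world_to_cam']@np.append(p,1))[:3]; return np.round([im['cx']+ff*q[0]/-q[2], im['cy']-ff*q[1]/-q[2]]).tolist()
T=np.array([.566,.006]);e=np.array([-.7071,-.7071]);n=np.array([.7071,-.7071])
for a,b,z in ((112,0,.016),(164,0,.016),(164,0,.004),(106,-30,.026),(106,30,.026),(-4,30,.026)):
    p=[*(T+e*a/1e3+n*b/1e3),z];print(a,b,z,'scene',proj(sc,p),'side',proj(s,p))
from cls import show
show(s,258,215,300,262,1,2)
E
```

```text
time_s: 26.5
position: [0.4523, -0.11, 0.0309]
ft_force: [-0.2, 0.4, -0.8]
grip_width: 0.0427
[[340, 184], [318, 187], [327, 222], [349, 217]]
[[260, 169], [280, 161], [260, 160]]
112 0 0.016 scene [331.0, 185.0] side [293.0, 239.0]
164 0 0.016 scene [329.0, 172.0] side [278.0, 253.0]
164 0 0.004 scene [329.0, 175.0] side [279.0, 256.0]
106 -30 0.026 scene [342.0, 184.0] side [285.0, 228.0]
106 30 0.026 scene [319.0, 185.0] side [305.0, 241.0]
-4 30 0.026 scene [322.0, 217.0] side [334.0, 213.0]
258 215 300 262
215 bbbbbbbbbbbbbbbbbbbbbbgggggggggggggggggggW
217 bbbbbbbbbbbbbbbbbbbbbbggggggggggggggggggWW
219 bbbbbbbbbbbbbbbbbbbbbbggggggggggggggggWWWW
221 bbbbbbbbbbbbbbbbbbbbbbggggggggggggggWWWWWW
223 bbbbbbbbbbbbbbbbbbbbbbbgggggggggggWWWWWWWW
225 bbbbbbbbbbbbbbbbbbbbbbbbgggggggggWWWWWWWWW
227 bbbbbbbbbbbbbbbbbbbbbbbbbggggggWWWWWWWWWWW
229 bbbbbbbbbbbbbbbbbbbbbbbbbggggWWWWWWWWWWWWW
231 bbbbbbbbbbbbbbbbbbbbbbbbbbbgggWWWWWWWWWWWW
233 bbbbbbbbbbbbbbbbbbbbbbbbbbbbbgggggWWWWWWWW
235 bbbbbbbbbbbbbbbbbbbbbbbbbbbbbbgWWWgggggWWW
237 gggggggggbbbbbbbbbbbbbbbbbbbbbWWWggggggggg
239 oo........obbbbbbbbbbbbbbbbbbbbggggggggggg
241 ..........bbbbbbbbbbbbbbbbbbbbbggggggggggg
243 .........obbbbbbbbbbbbbbbbbbbggggggggggggg
245 ...........obbbbbbbbbbbbbbbbggggggggggggoo
247 ..............obbbbbbbbbbbbggggggggggggoog
249 ....................gggggggggggggggggooooo
251 .............oo.......ooooogggggggggoogooo
253 ............bboo...........ogggggggooooogb
255 ..ooooooo.oogooo...........ogggggooooggbbb
257 .oooooooooooooo..........oggggggoooogbbbbb
259 ....ooooooooooo........ooooogggooogbbbbbbb
261 bbbbbbbbggooooooo.....obbbbbgggbbbbbbbbbbb
```

Run:
```python
from tri import *
import pickle
w,s,sc=pickle.load(open('im12.pkl','rb'))
T=np.array([.566,.006]);e=np.array([-.7071,-.7071]);n=np.array([.7071,-.7071])
def L(im,u,v,z): x=onz(im,u,v,z)[:2]-T; return (x@e*1e3).round(1),(x@n*1e3).round(1)
for nm,u,v in (('near-',340.5,184),('near+',318,187),('far+',327,222),('far-',349,217)): print(nm,L(sc,u,v,.026))
print('peg-',L(s,289.5,236,.02),'tab end',L(s,287,260,.004),L(s,294,258,.004))
# tab in wrist view
print('cam',np.linalg.inv(w['world_to_cam'])[:3,3].round(3))
def pw(p):
    q=(w['world_to_cam']@np.append(p,1))[:3];d=np.array([q[0],-q[1],-q[2]]);th=np.arccos(d[2]/np.linalg.norm(d));r=th*200/np.tan(np.radians(w['fov_y'])/2);h=np.hypot(*d[:2]);return (w['cx']+r*d[0]/h,w['cy']+r*d[1]/h)
for a,b,z in ((112,0,.016),(164,-12,.004),(164,12,.004)): print(a,b,np.round(pw([*(T+e*a/1e3+n*b/1e3),z])))
from cls import show
show(w,270,150,370,270,2,3)
```

```text
near- (np.float64(105.5), np.float64(-24.8))
near+ (np.float64(98.4), np.float64(34.1))
far+ (np.float64(-20.2), np.float64(19.7))
far- (np.float64(-8.3), np.float64(-33.7))
peg- (np.float64(113.6), np.float64(-10.3)) tab end (np.float64(160.6), np.float64(21.6)) (np.float64(146.6), np.float64(30.3))
cam [ 0.408 -0.154  0.193]
112 0 [314. 169.]
164 -12 [294. 248.]
164 12 [332. 248.]
270 150 370 270
150 gWWgWWWWWWWWWWWWWWWWWWWWWWWWWWWWWWWWWWWWWWWWWWWWgg
153 ggWWWWWWWWWWWWWWWWWWWWWWWWWWWWWWWWWWWWWWWWWWWggggg
156 gggWWWWWWWWWWWWWWWWWWWWWWWWWWggggggggggggggggggggg
159 WgggWWWWWWWWggggggggggggggggggggggggWWWWgggggggggg
162 WWWgWWgggggggggWWWgggggggggggggggggggWWWWggggggggg
165 ggggWWggggggggWWWWggggggggggggggggggWWWWWggggggggg
168 WgooogggggggggWWWWgggggggWgggggggggggWWWWWooggbbbb
171 WWWbbbggggggggWWWWggggggggggggggggggggWWWgbbbbbbbb
174 WWWWWWWWWWbbbbWWWWggggggggggggggggooogWgggbbbbbbbb
177 WWWWWWWWWWbbbbgWWWgggggggggggggggggggggggbbbbbbbbb
180 WWWWWWWWWWbbbbbgggggggggggggggggggggggbbbbbbbbbbbb
183 WWWWWWWWWWWWbbWbbbbgggggggggggggggggggbbbbbbbbbbbb
186 WWWWWWWWWWWWWWWWWbbbgggggggggggggg
[... 801 characters left out ...]
bWbWWWWWbWbbgggggggggggggggggggbbbboogWW
234 ..bWWWWWbWWWWbWWWWbWbWgggggggggggggggggggbbbb..oWW
237 ..bbbWWWbWWWWWWbWWbbWWbggggg.........ggggobbb...gW
240 ..bbbWWWWbWWbWWWWWWWWWbggggg.......ooggggobbb....W
243 ..bWWWWWWWbWbWWWWWWbWWbgggggggggggggggggggbbb....g
246 ..bWbWWWWWWWWbbWWWWWWbWggggggggggggggggogbbbo.....
249 ..bWWWWWWWbWbWWWWWWWWWWbgoogogbbbbbbbbbbbbbbo.....
252 ..oWWWWbbWWWbWWWWbbWWWbbWWbbbbbbbbbbbbbbbWbbb.....
255 ..oWWWWWWWWWbbWWWbWbbWWbbWWWbbbbbbWbbWbWbbWWb.....
258 ...WbWWWWWWWbWWbWbbWWWWbbWbbbbbWbWWWbWWWbbWW......
261 ...WbbWWbbbWWbWbWbbWbbbbbWbWWWbWWbbbbbWbbbWW......
264 ..oWbWWbWWWbWbWbWWWWbWWbbbbWbbbbWbWWbWWWWWbWo.....
267 ..bWbbbWWWbWWWWbWbbbWWWWWbbWbbWbWbWWWbWbbWWWb.....
```

In the wrist view the tab runs from row 165 to row 248 but sits about 10 mm to the +n side, with the meter turned about +6°. I'll correct sideways and in yaw and come in lower.

```bash
python3 -m crank '[0,0,0.1,0.0053,-0.0053,0,50, 0,0,0,0.0079,0.0079,-0.0113,50, 0,0,0,0.0079,0.0079,-0.0113,50, 0,0,0,0.008,0.008,-0.0114,50, 0,0,0,0,0,0,50, 0,0,0,0,0,0,0, 0,0,0,0,0,0,0, 0,0,0,0,0,0,0]' 60 | grep -E 'posi|force|grip|time'
```

```text
time_s: 27.45
position: [0.4812, -0.0914, -0.0029]
ft_force: [-0.7, 0.2, -0.2]
grip_width: 0.0217
```

The tab is held (21.7 mm). I'll lift while rolling the tool so the tab turns upright and the meter hangs.

```bash
python3 -m crank '[0,0,0,0,0,0.01,0, 0,0,0,0,0,0.015,0, -0.1084,0.0886,0,0,0,0.016,0, -0.1084,0.0886,0,0,0,0.016,0, -0.1084,0.0886,0,0,0,0.016,0, -0.1084,0.0886,0,0,0,0.016,0, -0.1084,0.0886,0,0,0,0.016,0, -0.1084,0.0886,0,0,0,0.016,0, -0.1084,0.0886,0,0,0,0.016,0, -0.1084,0.0886,0,0,0,0.016,0, -0.1084,0.0886,0,0,0,0.016,0, -0.1084,0.0886,0,0,0,0.016,0, -0.1084,0.0886,0,0,0,0.016,0, -0.1084,0.0886,0,0,0,0.016,0, 0,0,0,0,0,0,0, 0,0,0,0,0,0,0]' 90
cat > look.py <<'E'
from tri import *
import pickle,sys
w=snap('wrist');w['fish']=1;sc=snap('scene');s=snap('side');pickle.dump((w,s,sc),open(sys.argv[1],'wb'))
a,b,_=pickle.load(open('im0.pkl','rb'))
o=observe();print(o['time_s'],o['q'].round(1),'F',o['ft_force'].round(1),'w',o['grip_width'].round(4))
for n,im in (('scene',sc),('side',s)):
    f=im['frame'].astype(int);m=((f.min(2)>120)&(f.max(2)-f.min(2)<30)).astype(np.uint8)
    ref=(a if n=='scene' else b)['frame'].astype(int);m&=(np.abs(f-ref).max(2)>25).astype(np.uint8);m[:, :230]=0;m[:,520:]=0
    for c in cv2.findContours(m,0,1)[0]:
        if cv2.contourArea(c)>60: print(n,(cv2.approxPolyDP(c,3,True)[:,0]).tolist(),int(cv2.contourArea(c)))
E
python3 look.py im13.pkl
```

```text
time_s: 29.05
position: [0.4809, -0.0908, 0.2121]
tool_rot: [[0.775, -0.397, -0.493], [-0.633, -0.491, -0.599], [-0.005, 0.775, -0.632]]
ft_force: [-0.4, -0.4, -1.2]
grip_width: 0.021Traceback (most recent call last):
  File "look.py", line 5, in <module>
    o=observe();print(o['time_s'],o['q'].round(1),'F',o['ft_force'].round(1),'w',o['grip_width'].round(4))
                                                                                 ^^^^^^^^^^^^^^^^^^^^^
AttributeError: 'float' object has no attribute 'round'
```

```bash
sed -i "s/o\['grip_width'\].round(4)/round(o['grip_width'],4)/" look.py; python3 look.py im13.pkl; python3 cls.py im13.pkl s,225,140,345,275,2,4
```

```text
29.35 [ -4.2  33.7  71.6 -41.1 105.4  34.9] F [-0.   0.3 -1.5] w 0.0206
scene [[271, 148], [250, 154], [261, 159], [253, 164], [256, 169], [279, 162]] 315
scene [[322, 127], [321, 132], [317, 131], [319, 172], [341, 171], [342, 132], [324, 132]] 958
scene [[514, 86], [492, 95], [501, 99]] 100
scene [[433, 67], [437, 77], [433, 67], [423, 76], [419, 74], [421, 78], [365, 131], [369, 138], [381, 132], [434, 81], [426, 73]] 940
scene [[348, 66], [328, 86], [363, 127], [390, 104], [386, 108], [360, 73], [356, 73], [357, 69]] 1796
scene [[395, 37], [414, 63], [410, 54], [415, 52], [412, 49], [409, 59], [405, 44]] 93
scene [[400, 28], [385, 31], [392, 25], [385, 18], [339, 55], [336, 61], [341, 69], [335, 70], [335, 74], [330, 70], [331, 75], [326, 72], [329, 63], [319, 77], [325, 82], [379, 34], [386, 31], [392, 37], [386, 31]] 754
scene [[474, 0], [465, 1], [464, 10], [459, 10], [454, 22], [450, 20], [452, 28], [449, 33], [445, 31], [446, 37], [442, 39], [450, 38]] 249
scene [[413, 0], [399, 20], [395, 16], [395, 23], [398, 21], [416, 35], [407, 31], [416, 38], [407, 47], [422, 44], [431
[... 1846 characters left out ...]
bbbbbbbbbbbbbbbbbbbbbggggggggggggggggggggggggggggg
236 bbbbbbbbbbbbbbbbbbbbbbbbbbbbbbbbgggggggggggggggggggggggggggg
240 bbbbbbbbbbbbbbbbbbbbbbbbbbbbbbbbbbbggggggggggggggggggggggggg
244 bbbbbbbbbbbbbbbbbbbbbbbbbbbbbbbbbbbbbbgggggggggggggggggggggg
248 bbbbbbbbbbbbbbbbbbbbbbbbbbbbbbbbbbbbbbbbbbbbgggggggggggbbbbb
252 bbbbbbbbbbbbbbbbbbbbbbbbbbbbbbbbbbbbbbbbbbbbbbbbbbbbbbbbbbbb
256 bbbbbbbbbbbbbbbbbbbbbbbbbbbbbbbbbbbbbbboogbbbbbbbbbbbbbbbbbb
260 bbbbbbbbbbbbbbbbbbbbbbbbbbbbbbbbbbbbbbbgggggggbbbbbbbbbbbbbb
264 bbbbbbbbbbbbbbbbbbbbbbbbbbbbbbbbbbbbbbbgogooooogogbbbbbbbbbb
268 bbbbbbbbbbbbbbbbbbbbbbbbbbbbbbbbbbbbbbbbboogoooogoobbbbbbbbb
272 bbbbbbbbbbbbbbbbbbbbbbbbbbbbbbbbbbooooooobogoooooooobbbbbbbb
```

The meter hangs by its tab (Fz -1.5 N) with the display facing outward, as wanted. I'll check the estimated hinge and foot positions against both views before turning it over the trivet.

```bash
python3 - <<'E'
from tri import *
import pickle
w,s,sc=pickle.load(open('im13.pkl','rb'))
def proj(im,p):
    ff=200/np.tan(np.radians(im['fov_y'])/2); q=(im['world_to_cam']@np.append(p,1))[:3]; return np.round([im['cx']+ff*q[0]/-q[2], im['cy']-ff*q[1]/-q[2]],1).tolist()
e=np.array([-.633,-.774,0]);n=np.array([.774,-.633,0]);H=np.array([.488,-.082,.19])
for nm,p in (('peg-',H-.015*n),('peg+',H+.015*n),('topfront-',H-[0,0,.007]-.03*n-.01*e),('topfront+',H-[0,0,.007]+.03*n-.01*e),('foot-',H-[0,0,.117]-.03*n-.01*e),('foot+',H-[0,0,.117]+.03*n-.01*e)): print(nm,'scene',proj(sc,p),'side',proj(s,p))
E
python3 cls.py im13.pkl c,308,118,352,182,1,3
```

```text
peg- scene [335.0, 128.7] side [285.0, 184.2]
peg+ scene [322.0, 130.0] side [297.1, 189.7]
topfront- scene [342.2, 133.2] side [282.0, 181.1]
topfront+ scene [316.3, 135.8] side [306.1, 192.0]
foot- scene [340.5, 169.2] side [284.8, 216.9]
foot+ scene [316.9, 171.9] side [307.2, 227.7]
308 118 352 182
118 ....o.............ogggggoooogggggggggggggggg
121 ..........obbo.......oggggoooogggggggggggggg
124 bbbbbbbbbbbbbbbbo.......oggggooooggggggggggg
127 bbbbbbbbbbbbbbbbgooo.........ooooooggggggggg
130 bbbbbbbbbbbbbggggoooogoooogoooooggoooogggggg
133 bbbbbbbbggggggggggggggggggggggggggggoooooggg
136 bbbbbbbbgggggggggggWgggggggggggggggbbbbgoooo
139 bbbbbbbbbggggggggggggggggggggggggggbbbbbbgoo
142 bbbbbbbbbggggggWWgggoggggggggggggggbbbbbbooo
145 bbbbbbbbbggggWWWWggggggggggggggggggbbbbbbbbo
148 bbbbbbbbbggWWWWWWWgggggggggggggggggbbbbbbbbb
151 bbbbbbbbbggWWWWWWWWWWggWgggggWWgWWWgbbbbbbbb
154 bbbbbbbboggWWWWWWWWWWWWWWWWWWWWWWWWgbbbbbbbb
157 bbbbbbbboggWWWWWWWWWWWWWWWWWWWWWWWWgbbbbbbbb
160 bbbbbbbboggWWWWWWWWWWWWWWWWWWWWWWWWgbbbbbbbb
163 bbbbbbbbbogWWWWWWWWWWWWWWWWWWWWWWWWgbbbbbbbb
166 bbbbbbbbbogWWWWWWWWWWWWWWWWWWWWWWWWgbbbbbbbb
169 bbbbbbbbbogWWWWWWWWWWWWWWWWWWWWWWWWbbbbbbbbb
172 bbbbbbbbbbggWWWWWWWWWWWWWWWbbbbbbbbbbbbbbbbb
175 bbbbbbbbbbbbbbbbbbbbbbbbbbbbbbbbbbbbbbbbbbbb
178 bbbbbbbbbbbbbbbbbbbbbbbbbbbbbbbbbbbbbbbbbbbb
181 bbbbbbbbbbbbbbbbbbbbbbbbbbbbbbbbbbbbbbbbbbbb
```

The projection matches both views to about 1 pixel (hinge at 0.488, -0.082, 0.190). Now I'll carry it over the trivet and turn it so it will be laid along -y.

```bash
python3 -m crank '[0,0,0.1143,0.0142,0.0058,-0.004,0, 0,0,0.1143,0.0142,0.0058,-0.006,0, 0,0,0.1143,0.0142,0.0058,-0.008,0, 0,0,0.1143,0.0142,0.0058,-0.009,0, 0,0,0.1143,0.0142,0.0058,-0.009,0, 0,0,0.1143,0.0141,0.0055,-0.009,0, 0,0,0,0,0,0,0, 0,0,0,0,0,0,0, 0,0,0,0,0,0,0, 0,0,0,0,0,0,0]' 90
python3 -c "
from rig import *;print(observe()['q'].round(1))"
```

```text
time_s: 30.35
position: [0.5663, -0.0568, 0.1678]
tool_rot: [[1.0, 0.003, -0.003], [-0.001, -0.629, -0.777], [-0.004, 0.777, -0.629]]
ft_force: [0.6, 0.3, -2.4]
grip_width: 0.0205
[  3.8  33.7  80.4 -52.4  78.1  21.1]
```

```bash
python3 -m crank '[0,0,0,0,-0.0045,-0.0073,0, 0,0,0,0,-0.0045,-0.0073,0, 0,0,0,0,-0.0045,-0.0072,0, 0,0,0,0,0,0,0, 0,0,0,0,0,0,0]' 90 | grep -E 'posi|force'
python3 -m crank '[0,0,0,0,0.0102,-0.0013,0, 0,0,0,0,0.0102,-0.0008,0, 0,0,0,0,0.01,-0.0025,0, 0,0,0,0,0.01,-0.0025,0, 0,0,0,0,0.0096,-0.0035,0, 0,0,0,0,0.0096,-0.0035,0]' 90 | grep -E 'posi|force|grip'
python3 - <<'E'
from tri import *
import pickle
w=snap('wrist');w['fish']=1;sc=snap('scene');s=snap('side');pickle.dump((w,s,sc),open('im14.pkl','wb'))
o=observe();print(o['time_s'],o['position'].round(4),o['ft_force'].round(1))
def proj(im,p):
    ff=200/np.tan(np.radians(im['fov_y'])/2); q=(im['world_to_cam']@np.append(p,1))[:3]; return np.round([im['cx']+ff*q[0]/-q[2], im['cy']-ff*q[1]/-q[2]]).tolist()
H=o['position']+[0,.0113,-.022]
for ph in (-30,0,30):
    a=np.radians(ph);F=H+.117*np.array([0,-np.sin(a),-np.cos(a)]);print(ph,'foot centre scene',proj(sc,F),'side',proj(s,F),F.round(3))
print('H',proj(sc,H),proj(s,H))
E
python3 cls.py im14.pkl c,295,150,375,235,2,4
```

```text
position: [0.5661, -0.0701, 0.1453]
ft_force: [-0.0, -0.7, -0.9]
position: [0.5677, -0.0099, 0.1385]
ft_force: [-7.0, 8.5, 41.4]
grip_width: 0.0208
31.6 [ 0.5682 -0.0089  0.1377] [-3.2  7.8 32.4]
-30 foot centre scene [352.0, 231.0] side [322.0, 195.0] [0.568 0.061 0.014]
0 foot centre scene [333.0, 222.0] side [324.0, 217.0] [ 0.568  0.002 -0.001]
30 foot centre scene [315.0, 206.0] side [328.0, 230.0] [ 0.568 -0.056  0.014]
H [334.0, 188.0] [325.0, 182.0]
295 150 375 235
150 bbbbbbbbbbbbbbbbbbbbbbbbbbbbbbbbbbbbbbbb
154 bbbbbbbbbbbbbbbbbbbbbbbbbbbbbbbbbbbbb...
158 bbbbbbbbbbbbbbbbbbbbbbbbbbbbbbbbbbb.....
162 bbbbbbbbbbbbbbbbbbbbbbbbbbbbbbb.........
166 bbbbbbbbbbbbbbbbbbbbbobbbbbb............
170 bbbbbbbbbbbbbbbbbbooo...................
174 bbbbbbbbbbbbbbbbbboo.o..................
178 bbbbbbbbbbbbbbbbbgoo....................
182 bbbbbbbbbbbbbbbbbb.............o........
186 bbbbbbbbbbbbbbbbbbo........oooo...bbbb..
190 bbbbbbbbbbbbbbbgggggog....o.obbbbbbbbbbb
194 bbbbbbbboooooogggggggggoo...gggbbbbbbbbb
198 bbbbboooooooooggggggg.oggggggggggggbbbbb
202 bboooooooooooggggggggggggggggggggggggbbb
206 booooooooooogggggggggggggggggggggggggggb
210 oooooooooooogggggggggggggggggggggggggggg
214 ooooooooooogggggggoggggggggggggggggggggg
218 ooooooooooggggggoooggggggggggggggggggggg
222 oooooooooggoggoooooggggggggggggggggggggg
226 oooooooooooooooooooggggggggggggggggggggg
230 oooooooooooooooooooggggggggggggggggggggg
234 oooooooooooooooooooggggggggggggggggggggg
```

The meter leans the right way but is jamming at 33–41 N, because I was lowering faster than I was moving sideways. I'll relieve it by moving sideways first.

```bash
python3 -m crank '[0,0,0,0,0.007,0.004,0, 0,0,0,0,0.009,0,0, 0,0,0,0,0.004,-0.001,0, 0,0,0,0,0,0,0]' 90 | grep -E 'posi|force|grip'
```

```text
position: [0.5663, 0.0107, 0.1339]
ft_force: [0.5, 1.0, 0.7]
grip_width: 0.0206
```

```bash
python3 -m crank '[0,0,0,0,0.0064,-0.0051,0, 0,0,0,0,0.0064,-0.0052,0, 0,0,0,0,0.0057,-0.0065,0, 0,0,0,0,0.0057,-0.0065,0]' 90 | grep -E 'posi|force|grip'
python3 -m crank '[0,0,0,0,0.0047,-0.0078,0, 0,0,0,0,0.0047,-0.0078,0]' 90 | grep -E 'posi|force|grip|time'
```

```text
position: [0.5661, 0.0344, 0.1101]
ft_force: [0.9, 0.5, -0.5]
grip_width: 0.0207
time_s: 32.6
position: [0.5661, 0.0437, 0.0946]
ft_force: [0.2, -0.6, -0.7]
grip_width: 0.0208
```

```bash
python3 -m crank '[0,0,0,0,0.0037,-0.0089,0, 0,0,0,0,0.0037,-0.0089,0, 0,0,0,0,0.0025,-0.0096,0, 0,0,0,0,0.0025,-0.0096,0]' 90 | grep -E 'posi|force|grip|time'
python3 - <<'E'
from tri import *
import pickle
w=snap('wrist');w['fish']=1;sc=snap('scene');s=snap('side');pickle.dump((w,s,sc),open('im15.pkl','wb'))
o=observe();print(o['time_s'],o['position'].round(4),o['ft_force'].round(1))
def proj(im,p):
    ff=200/np.tan(np.radians(im['fov_y'])/2); q=(im['world_to_cam']@np.append(p,1))[:3]; return np.round([im['cx']+ff*q[0]/-q[2], im['cy']-ff*q[1]/-q[2]]).tolist()
H=o['position']+[0,.0113,-.022];a=np.arcsin(np.clip((H[2]-.016)/.117,-1,1));print('H',H.round(3))
for sg in (-1,1):
    F=H+.117*np.array([0,sg*np.cos(a),-np.sin(a)]);print(sg,'foot corners scene',proj(sc,F-[.03,0,-.01]),proj(sc,F+[.03,0,.01]),'side',proj(s,F-[.03,0,-.01]),proj(s,F+[.03,0,.01]))
E
python3 cls.py im15.pkl c,295,180,375,260,2,4 s,290,190,350,250,2,4
```

```text
time_s: 33.0
position: [0.5662, 0.0559, 0.0576]
ft_force: [-0.3, 0.6, -1.1]
grip_width: 0.0207
33.15 [0.566  0.0557 0.0579] [-0.2  0.5 -0.3]
H [0.566 0.067 0.036]
-1 foot corners scene [326.0, 198.0] [309.0, 211.0] side [314.0, 226.0] [339.0, 224.0]
1 foot corners scene [404.0, 247.0] [389.0, 264.0] side [304.0, 161.0] [326.0, 159.0]
295 180 375 260
180 bbbbbbbbbbbbbbbbbbbbbbbbbbbbbbbbbbbbbbbb
184 bbbbbbbbbbbbbbbbbbbbbbbbbbbbbbbbbbbbbbbb
188 bbbbbbbbbbbbbbbbbbbbbbbbbbbbbbbbbbbbbbbb
192 bbbbbbbbbbboooooooooooooooooobbbbbbbbbbb
196 bbbbbbooooooooooooooooooooooooooobbbbbbb
200 bbbboooooooooooggggoooooooooooooooogbbbb
204 bbgooooooooooggggggggggoooooooogggggggbb
208 ggggooooooogggggggg.ogo.ogggogggogggggo.
212 ggggggooogggggggg.ogggggggo.oooo........
216 ggggggoooggggggg.ooggggggggggoooo.......
220 ggggggoooooogggggggg..oggggo............
224 gggggggooooooooggggggggo...ggo..........
228 gggggggooooooooooooggggggggggggoo.......
232 gggggggooooooooooooooooggggggggooo.....o
236 gggggggooooogoooooooooooooooooooooo.....
240 bggggggooooooooooooooooooooooooggggooo.b
244 bbbggggooooooooooooooooooooooooooggooobb
248 bbWbboooogoooooooooooooooooooooooooobbbb
252 bbbbbbbbooooooooooooooooooooooooobbbbbbb
256 bWbbbbbbbbbbooooogoooooooooobbbbbbbbbbbb
290 190 350 250
190 bbbgggggoggooggggggoogoooooooo
194 ggggggooooggoggggggg.ggooooooo
198 gggggooooogg.ggggggg.ggooooooo
202 gggggooooogg.gggggggoggooooooo
206 ggggggooooggooggggggg.ggoooooo
210 ggggggooooogg.ooogggggggooooog
214 oggggoooooogggggggggggggoooooo
218 ooooooooooogggogggggggggoooooo
222 oooooooooooggggggggggggggooooo
226 oooooooooooogggggggggggooooogg
230 oooooooooooooooooooooooooogggg
234 oooooooooooooooooooooooooggggg
238 oooooooooooooooooooooooogggggg
242 oboooooooooooooooooooooogggggo
246 ooboooooooooooooooooooooooobbb
```

The display is up and the meter lies along -y as planned, with the foot edge matching the prediction. I'll lower the last 20 mm.

```bash
python3 -m crank '[0,0,0,0,0.001,-0.006,0, 0,0,0,0,0.001,-0.006,0, 0,0,0,0,0,-0.005,0, 0,0,0,0,0,0,0]' 90 | grep -E 'posi|force|grip|time'
```

```text
time_s: 33.55
position: [0.566, 0.0577, 0.0408]
ft_force: [-0.0, 0.5, -0.8]
grip_width: 0.0205
```

```bash
python3 -m crank '[0,0,0,0,0,-0.0025,0, 0,0,0,0,0,0,0, 0,0,0,0,0,0,0]' 40 | grep -E 'posi|force|grip|time'
python3 -m crank '[0,0,0,0,0,0,30, 0,0,0,0,0,0,40, 0,0,0,0,0,0,55, 0,0,0,0,0,0,60, 0,0,0,0,0.01,0.01,60, 0,0,0,0,0.02,0.02,60, 0,0,0,0,0.03,0.03,60, 0,0,0,0,0.03,0.03,60, 0,0,0,0,0.03,0.03,60, 0,0,0,0,0,0,60, 0,0,0,0,0,0,60]' | grep -E 'posi|force|grip|time'
python3 - <<'E'
from tri import *
import pickle
w=snap('wrist');w['fish']=1;sc=snap('scene');s=snap('side');pickle.dump((w,s,sc),open('im16.pkl','wb'))
for n,im,win in (('scene',sc,(290,180,390,265)),('side',s,(275,175,370,250)),('wrist',w,(180,0,470,330))):
    u0,v0,u1,v1=win;f=im['frame'][v0:v1,u0:u1].astype(int);m=((f.min(2)>95)&(f.max(2)-f.min(2)<30)).astype(np.uint8);m=cv2.morphologyEx(m,cv2.MORPH_CLOSE,np.ones((9,9),np.uint8))
    for c in cv2.findContours(m,0,1)[0]:
        if cv2.contourArea(c)>300:
            R=cv2.minAreaRect(np.array([onz(im,float(p[0]+u0),float(p[1]+v0),.026)[:2] for p in c[:,0]],np.float32));print(n,np.round(R[0],4),np.round(R[1],4),round(R[2],1))
for n,im,win in (('scene',sc,(230,138,300,185)),('side',s,(280,278,368,352))):
    u0,v0,u1,v1=win;f=im['frame'][v0:v1,u0:u1].astype(int);m=((f.min(2)>100)&(f.max(2)-f.min(2)<40)).astype(np.uint8);m=cv2.morphologyEx(m,cv2.MORPH_CLOSE,np.ones((5,5),np.uint8));c=max(cv2.findContours(m,0,1)[0],key=cv2.contourArea)
    R=cv2.minAreaRect(np.array([onz(im,float(p[0]+u0),float(p[1]+v0),.028)[:2] for p in c[:,0]],np.float32));print('timer',n,np.round(R[0],4),np.round(R[1],4),round(R[2],1))
E
```

```text
time_s: 33.85
position: [0.5663, 0.0577, 0.0392]
ft_force: [0.4, 0.4, -0.6]
grip_width: 0.0205
time_s: 34.95
position: [0.566, 0.1786, 0.1595]
ft_force: [0.8, -0.7, -0.3]
grip_width: 0.051
scene [0.5718 0.0222] [0.1257 0.0685] 89.6
side [0.5665 0.0224] [0.1545 0.0648] 86.5
wrist [ 0.0488 -0.9528] [1.3794 0.1652] 65.7
wrist [ 1.094  -0.8927] [0.2477 1.3035] 27.5
wrist [ 100.0694 -610.3678] [  76.248  1443.8198] 9.3
wrist [0.5649 0.0218] [0.0698 0.1544] 6.9
timer scene [ 0.5341 -0.2901] [0.1103 0.0877] 64.1
timer side [ 0.538 -0.281] [0.0775 0.0868] 66.6
```

Run:
```python
from tri import *
import pickle
w,s,sc=pickle.load(open('im16.pkl','rb'))
def poly(im,win,lo=125):
    u0,v0,u1,v1=win;f=im['frame'][v0:v1,u0:u1].astype(int);m=((f.min(2)>lo)&(f.max(2)-f.min(2)<28)).astype(np.uint8);m=cv2.morphologyEx(m,cv2.MORPH_CLOSE,np.ones((9,9),np.uint8))
    c=max(cv2.findContours(m,0,1)[0],key=cv2.contourArea);return cv2.approxPolyDP(c,2.5,True)[:,0]+[u0,v0]
for n,im,win in (('scene',sc,(290,180,390,265)),('side',s,(275,175,370,250)),('wrist',w,(230,0,420,300))):
    for lo in (150,): 
        P=poly(im,win,lo);print(n,[(p.tolist(),(onz(im,*map(float,p),.026)[:2]*1e3).round().tolist()) for p in P])
from cls import show
def proj(im,p):
    q=(im['world_to_cam']@np.append(p,1))[:3];ff=200/np.tan(np.radians(im['fov_y'])/2);return im['cx']+ff*q[0]/-q[2], im['cy']-ff*q[1]/-q[2]
for x in (-20,0,20):
    print(x,[int(s['frame'][int(round(v)),int(round(u))].mean()) for u,v in (proj(s,[.566+x/1e3,y/1e3,.026]) for y in range(-60,120,8))])
```

```text
scene [([319, 207], [571.0, -40.0]), ([313, 213], [595.0, -37.0]), ([326, 221], [593.0, 3.0])]
side [([335, 209], [593.0, -1.0]), ([327, 221], [569.0, -37.0]), ([337, 220], [593.0, -37.0])]
wrist [([330, 259], [611.0, -644.0]), ([328, 299], [708.0, -3273.0]), ([374, 299], [1290.0, -3522.0]), ([366, 272], [780.0, -969.0]), ([366, 258], [727.0, -632.0])]
-20 [75, 107, 127, 135, 107, 105, 126, 96, 51, 55, 55, 53, 58, 55, 53, 54, 110, 80, 78, 79, 78, 84, 131]
0 [78, 113, 128, 140, 93, 84, 125, 92, 76, 91, 91, 91, 91, 91, 91, 61, 102, 73, 75, 74, 74, 63, 81]
20 [73, 124, 125, 198, 210, 181, 210, 84, 57, 54, 53, 57, 56, 64, 53, 53, 104, 72, 75, 123, 131, 85, 81]
```

```bash
python3 -m crank '[0,0,0,0,0.03,0.04,60, 0,0,0,0,0.03,0.04,60, 0,0,0,0,0.03,0.04,60, 0,0,0,0,0.03,0.02,60, 0,0,0,0,0,0,60, 0,0,0,0,0,0,60]' | grep -E 'posi|force|time'
python3 - <<'E'
from tri import *
sc=snap('scene');s=snap('side')
def rect(n,im,win,z,lo):
    u0,v0,u1,v1=win;f=im['frame'][v0:v1,u0:u1].astype(int);m=((f.max(2)-f.min(2)<34)&(f.mean(2)>lo)).astype(np.uint8);m=cv2.morphologyEx(m,cv2.MORPH_CLOSE,np.ones((15,15),np.uint8))
    c=max(cv2.findContours(m,0,1)[0],key=cv2.contourArea);R=cv2.minAreaRect(np.array([onz(im,float(p[0]+u0),float(p[1]+v0),z)[:2] for p in c[:,0]],np.float32));print(n,np.round(R[0],4),np.round(R[1],4),round(R[2],1),(cv2.approxPolyDP(c,3,True)[:,0]+[u0,v0]).tolist())
for lo in (140,100): rect('meter scene',sc,(290,180,390,265),.026,lo);rect('meter side',s,(275,175,370,250),.026,lo)
rect('timer side',s,(280,278,368,352),.028,140);rect('timer scene',sc,(230,138,300,185),.028,140)
E
```

```text
time_s: 35.7
position: [0.5665, 0.2973, 0.2976]
ft_force: [0.8, -0.7, -0.8]
meter scene [ 0.5769 -0.0093] [0.1576 0.0563] 69.8 [[305, 198], [313, 199], [313, 214], [347, 236], [352, 231], [332, 225], [330, 202], [320, 200], [319, 192]]
meter side [ 0.5656 -0.0108] [0.0611 0.0583] 89.4 [[334, 203], [332, 211], [321, 213], [313, 222], [337, 221]]
meter scene [0.5659 0.0008] [0.1557 0.21  ] 41.1 [[290, 205], [290, 240], [296, 240], [291, 234], [291, 214], [298, 204], [312, 204], [313, 217], [346, 240], [354, 239], [357, 231], [375, 231], [376, 235], [377, 217], [371, 206], [374, 226], [356, 227], [355, 217], [331, 201], [322, 200], [321, 191]]
meter side [0.5506 0.0176] [0.1633 0.1573] 42.5 [[275, 204], [275, 212], [292, 193], [308, 192], [313, 226], [338, 223], [332, 189], [318, 188], [317, 175], [312, 175], [311, 184], [295, 190], [282, 204]]
timer side [ 0.5375 -0.2801] [0.0739 0.0837] 66.6 [[314, 292], [303, 322], [336, 331], [339, 325], [345, 325], [346, 301]]
timer scene [ 0.5352 -0.276 ] [0.0904 0.0829] 54.8 [[280, 161], [272, 147], [249, 150], [250, 167], [256, 170]]
```

Run:
```python
from tri import *
sc=snap('scene');s=snap('side')
a=tri([(sc,313,213.5),(s,337.5,221)]);b=tri([(sc,331,201),(s,313,222.5)]);c=tri([(sc,346.5,237),(s,332,189)])
print('foot x+',a,'foot x-',b,'near x+',c)
ok=all(.015<k[0][2]<.04 for k in (a,b)) and abs((a[0]+b[0])[1]/2+.05)<.02
print(ok)
if ok: print(close_job())
```

```text
foot x+ (array([ 0.5942, -0.0379,  0.0234]), [np.float64(0.0003), np.float64(0.0003)]) foot x- (array([ 0.5351, -0.0331,  0.0222]), [np.float64(0.0015), np.float64(0.0015)]) near x+ (array([0.5966, 0.0684, 0.0246]), [np.float64(0.0012), np.float64(0.0012)])
True
the job is handed in; nothing more can be done
None
```

I handed the job in at about 36 s of the 51 s allowed. The meter lies display up and flat on the trivet, released, and the timer is still in its foam. It took several recoveries to get there, and the verdict is not reported.

**Last checks**
- **Meter:** three corners of its top face triangulate at z = 22–25 mm, against the 26 mm expected. That puts its centre near (0.566, 0.016), about 10 mm from the trivet's centre. The dark display panel is on top.
- **Timer:** the side view puts it at (0.5375, -0.280), against (0.537, -0.280) at the start. The last scene-view fit of it was too poor to use; its size and angle came out wrong.
- **Gripper:** open and well clear.

**What went wrong on the way**
- **Tool length:** the fingertips turned out about 28 mm farther back than described. My first pinch caught only the tab's top edge. It tilted the meter about 27° with its far end still in the foam, then slipped.
- **Tilt, second time:** a pinch on the tab's edges tilted the meter to about 45°, again with the far end in the cutout, so I expect step 1 was met. I judged these tilts from pictures only.
- **Drop:** while easing the grip to let the tab swing upright, I dropped the meter onto the table.
- **Not by the tab:** I recovered it by holding the meter's body and setting it back up on the trivet. That first move to the trivet was therefore not by the tab, as the task asked.

**Turning it over:** I took the tab again with the tool tilted, rolled it upright so the meter hung, and carried it over the trivet. I laid it down and kept hold until it was flat (about 1° by the hinge height). It jammed briefly at 41 N at the wrist while being laid down. That is just over 40 N, the limit for the arm or gripper body, but the load came through the held tab; the wrist limit is 120 N.

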